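# Raise the hood window to its pointer and start the fan

## Task

Get the small bench-top hood ready for work: with your fingertips beneath the lip of its sliding window, push the window up until the top of the lip is level with the tip of the pointer on the post, and leave it there. Then press the button on the separate control box all the way down to start the fan, and let go of it. Only push: do not pinch the lip between the fingers, and do not disturb the pointer or the dish, jar, bung and glassware standing in front of the hood and beside the box.

Things in the scene. Friction and masses are not known exactly. Their poses are not given: they have to be found in the camera images.
- hood: Fixed white and grey bench-top hood, 236 mm wide (y), 180 deep, 335 high. Origin on the bench below the window; its +x points into the hood, y left, z up. Grey posts with scale ticks at both front edges (y = ±99 to ±118 mm, front at x = -17 mm). Fixed panel below the window (front x = 7 mm, top z = 86 mm); tray's front edge x = -20 mm, 22 mm high. Only the lip and the pointer stand before the posts.
- sash (a joint): Height in m by which the window has been pushed up, 0 (lowest) to 0.12 (stop); it moves straight up. Hidden counterweights balance it: it stays where it is left and takes about 3 to 4 N to move, up or down, and a little more when moved fast.
- lip_top (a point): Middle of the front edge of the top of the window's lip (axes as the hood's): a plain aluminium ledge along the window's foot, 176 mm wide (hood y), standing out 46 mm towards the robot, 12.5 mm thick. The flat underside, 12.5 mm below this point, is free from the front and below; its front edge is 4 mm nearer the robot than this point. At 0 this point is 117.5 mm up.
- pointer_tip (a point): Tip of the dark steel pointer clamped on the left front post, pointing at the lip's left end (-y of the hood), about 3 mm beside it: a 26 x 16 mm block with a pointed nose and a small thumb screw, at a different height each time. The top of the lip is to come level with it.
- control_box: Fixed grey control box on the bench, 85 x 66 x 36 mm, origin at the centre of its underside, yaw as it stands; one push button on top.
- fan_button (a joint): How far the button is pressed in m, 0 (up) to 0.006 (fully down); springs back when let go. Fully down takes 5 N.
- fan_button_top (a point): Centre of the top face of the button, a dark grey disc of 28 mm diameter in a black round housing on top of the control box; pressed straight down.
- petri_0: Bystander: petri dish with lid, 60 mm across, 15 mm high, lying on the bench before the hood; origin at the centre of its underside.
- jar_black_lid: Bystander: ivory jar with a black lid, 58 mm across, 71 mm high, right front on the bench; origin at the centre of its underside.
- vol_flask_b: Bystander: glass volumetric flask, 50 mm across, 150 mm high, on the bench to the left front of the hood; origin at the centre of its underside.
- dropper_1: Bystander: amber dropper bottle with a rubber teat, 31 mm across, 81 mm high, near the front edge of the bench; origin at the centre of its underside.
- rubber_bung: Bystander: dark grey rubber bung, 31 mm across, 26 mm high, on the bench to the right of the control box; origin at the centre of its underside.
- cylinder_50: Bystander: glass measuring cylinder on a six-sided foot, 60 mm across, 172 mm high, on the bench to the left of the control box; origin at the centre of its underside.
Not all that is in view belongs to the job. Leave any yellow look-alike of the control_box alone.

How it is judged (in metres and radians):
On the way, in this order (a step that is already met when the one before it is completed fails the run):
1. the window is at the pointer, at rest, and the fingers have let go of it (z of lip_top in the frame of pointer_tip between -0.008 and 0.008 m and velocity of joint sash between -0.01 and 0.01 m/s and contact force between each of the arm, the fingers and sash below 0.1 N), for 0.2 s.
2. the fan button is pressed down by the fingers (value of joint fan_button above 0.0045 m and contact force between the fingers and control_box above 1 N), for 0.05 s.
At the end, for the whole second after the job is handed in: The top of the window's lip is level with the pointer's tip within 8 mm, left there by itself, and the fan button, pressed at least 4.5 of its 6 mm after the window was set, is up again (z of lip_top in the frame of pointer_tip between -0.008 and 0.008 m and value of joint fan_button below 0.001 m); the robot touches nothing.
It fails at once if the lip is pinched between the fingers (touched from above and below at once) (contact force between the fingers and lip_upper above 0.5 N and contact force between the fingers and lip_lower above 0.5 N).
It fails at once if the pointer is shifted (distance of pointer_tip from where it was at the start of the episode above 0.004 m).
It fails at once if a bystander is moved by more than 20 mm, lifted or knocked over (distance of any of petri_0, jar_black_lid, vol_flask_b, dropper_1, rubber_bung, cylinder_50 from where it was at the start of the episode above 0.02 m or angle between any of petri_0, jar_black_lid, vol_flask_b, dropper_1, rubber_bung, cylinder_50's own z axis and vertical above 0.5 rad).
It also fails if it takes over 48 s, if anything falls off the work surface, if the arm or the gripper's body presses on something with over 40 N, if the wrist force passes 120 N, or if a joint passes its speed limit or range.

## Robot

A 6-joint arm with a two-finger parallel gripper is mounted at the origin on a cart in front of the work surface, level with it; the furniture and walls round the work are solid. World frame = base frame: x ahead of the robot, y to its left, z up, the work surface at z = 0. Lengths are in mm, angles in rad, forces in N, time in s.
With the tool pointing down it reaches from about 350 to 775 mm from the base axis. Payload 7.3 kg.
Tool frame: the origin (TCP) lies between the finger pads; the fingertips stand 25 mm ahead of it and the grasp point (between the pads) lies 6 mm ahead of it; z points along the fingers, x is the direction in which the jaws open and shut, and the axes are right-handed (so a half turn about z gives the same grasp; the last joint's range is limited). The gripper opens to 92 mm and grips with 3 to 60 N. Pads are 19 mm wide; open, the fingers measure 130 mm over their backs; the gripper's body (75 mm by 190 mm) begins 47 mm behind the grasp point.
Start: joints at [-1.441, 0.342, 1.524, -0, 1.275, -0.146], TCP at [142.988, -505.17, 251.741] pointing down, gripper open.
Joint ranges: [-2.53, 2.53], [-0.77, 2.02], [0.04, 2.7], [-1, 4.14], [0.28, 2.66], [-3.11, 3.11]. Speed limits (rad/s): [2.57, 2.57, 3.14, 3.14, 3.14, 3.14].

## Interface

Orientations are given as a unit quaternion [x, y, z, w].
In Python, from cell import r gives the robot as it stands. The module is installed in compiled form; this text tells all that it offers.
- The arm moves only by the tool play_rows, never from a script. Its argument "plan" is a list of rows, each an object with "jaw": the opening, from 0 (shut) to 1 (fully open); "translation": the shift along the tool's x, y, z in mm, a list of three; "rotation": the turn, a rotation vector about the tool's x, y, z in degrees, a list of three. A call has 1 to 10 rows; each row shifts and turns the commanded pose from where the row before left it, along the tool's axes as they then stand; what a row does not reach is not made up. A row lasts 1/8 s, in which the tool goes at most 62.5 mm and 10.7 degrees, less where a joint would pass 70% of its speed; a pose out of reach is approached as far as the arm can. A call with a gripper value outside its range is refused whole. The fingers move at their own pace and stop on an object; "newtons" is the grip in N (left out, the last holds). Time passes only in rows, so rows that do not move let the fingers close. It gives the time, the measured TCP pose, the force and the opening at its end, in the units of the state.
- r.get_state(): the state, without advancing time (a new reading comes with each control period).
- r.camera(name): name is "scene" or "top"; returns a dict with "frame" (420x560x3 uint8, red, green, blue), "mtx" (3x3 intrinsics, pixels), "R" (3x3) and "t" (3): a world point X has camera coordinates R X + t. Camera axes: x right, y down, z forward; pixel columns grow to the right and rows downward; lengths in mm; the calibration is good to about 2 mm. A picture is of the moment at which its call begins. There is no depth.
- r.finish_job(): hands the job in, once; it reports no verdict.
The state is a dict: "clock": time; "joint_pos": joint angles; "joint_vel": joint speeds; "tau": joint torques, N m; "eef_pos": TCP position; "tool_rot": TCP orientation; "wrist_force": force on the tool from outside, world axes, zero at the start; "moment": the same for the moment, N m; "gripper_width": opening from 0.0 (shut) to 1.0 (fully open).
Only numpy, scipy, OpenCV 4.12 (cv2) and the standard library are available. Lean on these libraries where they do the work, as an engineer would, in place of code of your own. Each camera call takes 0.05 s, during which the arm holds its last target.

## Working session

There is one attempt and no reset: what is moved stays moved. The work goes in short steps, Python scripts to look and compute and a tool call to move; the robot and the scene stay as the last step left them, time stands still between calls to the robot, and variables do not carry over. Pictures are saved under pics/ and viewed, and the job is handed in when it is done.

Besides the shell and the picture viewer there is one more tool, called after "Request:" in YAML: its name, and indented under it one key for each argument. play_rows: Moves the arm, as the interface text tells. Its arguments: {"type":"object","properties":{"plan":{"type":"array","items":{"type":"object","properties":{"jaw":{"type":"number"},"translation":{"type":"array","items":{"type":"number"}},"rotation":{"type":"array","items":{"type":"number"}}}}},"newtons":{"type":"number"}},"required":["plan"]}

```bash
mkdir -p pics
python3 - <<'E'
from cell import r
import cv2
s=r.get_state(); print(s)
for n in("scene","top"):
    c=r.camera(n); cv2.imwrite(f"pics/{n}0.png",c["frame"][:,:,::-1]); print(n,c["mtx"].tolist(),c["R"].tolist(),c["t"].tolist())
E
```

```text
{'clock': 0.0, 'joint_pos': array([-1.44100443e+00,  3.42712075e-01,  1.52501968e+00, -2.38342854e-05,
        1.27539291e+00, -1.45985766e-01]), 'joint_vel': array([-0.00082841,  0.00040882, -0.00113201, -0.00155455, -0.00130319,
        0.0010012 ]), 'tau': array([-4.32506258e-04, -4.31241131e+01, -2.44222981e+01,  7.19081727e-02,
        5.57168364e-02, -1.50578148e-04]), 'eef_pos': array([ 142.92872057, -504.7850013 ,  251.04953134]), 'tool_rot': array([ 7.97590510e-01, -6.03198799e-01, -5.45367398e-04, -5.38019561e-04]), 'wrist_force': array([-0.04958407,  0.4322356 ,  0.59194359]), 'moment': array([-0.01224486,  0.00358824, -0.01128463]), 'gripper_width': 0.9985678883086812}
scene [[391.51065717884796, 0.0, 276.28528423452786], [0.0, 391.51065717884796, 202.8420228027438], [0.0, 0.0, 1.0]] [[-0.8858857672880881, -0.4637561790064164, 0.011688188472313435], [-0.2863776325181344, 0.5268814208215303, -0.8002398515360217], [0.36495788648788496, -0.7122683306356211, -0.599566148363833]] [477.2742314134638, 207.97424804370667, 933.3237262219469]
top [[400.90336463776475, 0.0, 280.11598599496057], [0.0, 400.90336463776475, 204.88237931326753], [0.0, 0.0, 1.0]] [[0.055291338740822676, -0.9984572537969345, -0.0050970776462167565], [-0.9761754746656545, -0.052983290149140015, -0.21041438550217134], [0.20981970956402524, 0.016609735255445967, -0.9775990007018275]] [38.78583127827559, 548.5062216372219, 1121.34720260492]
```

View pics/scene0.png

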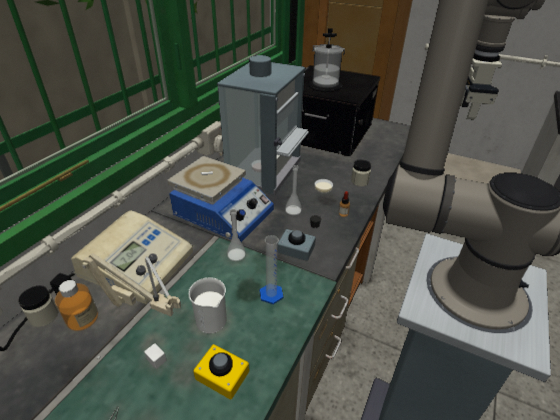

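View pics/top0.png

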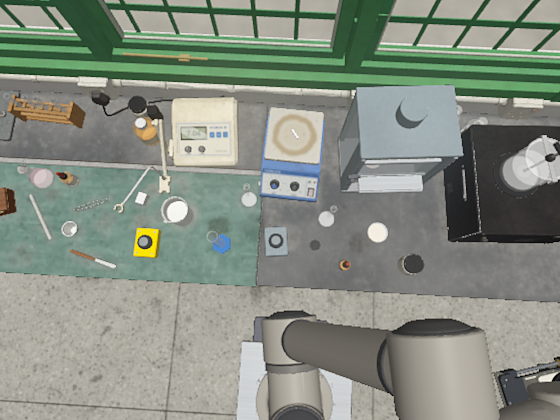

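```bash
cat > h.py <<'E'
import numpy as np, cv2
from cell import r
def cast(c,uv,axis=2,val=0.):
    d=c["R"].T@np.linalg.inv(c["mtx"])@np.array([uv[0],uv[1],1.]); o=-c["R"].T@c["t"]
    return o+d*(val-o[axis])/d[axis]
def tri(c1,u1,c2,u2):
    A=[];b=[]
    for c,u in((c1,u1),(c2,u2)):
        d=c["R"].T@np.linalg.inv(c["mtx"])@np.array([u[0],u[1],1.]); d/=np.linalg.norm(d); o=-c["R"].T@c["t"]
        P=np.eye(3)-np.outer(d,d); A.append(P); b.append(P@o)
    A=np.vstack(A);b=np.hstack(b); x,res,_,_=np.linalg.lstsq(A,b,rcond=None); return x,res
def proj(c,X):
    p=c["mtx"]@(c["R"]@np.array(X,float)+c["t"]); return p[:2]/p[2]
def crop(c,x0,y0,x1,y1,f,name):
    im=c["frame"][y0:y1,x0:x1,::-1]; cv2.imwrite("pics/"+name,cv2.resize(im,None,fx=f,fy=f,interpolation=cv2.INTER_CUBIC))
E
python3 - <<'E'
from h import *
s=r.camera("scene");t=r.camera("top")
np.save("s.npy",s,allow_pickle=True);np.save("t.npy",t,allow_pickle=True)
crop(s,215,50,335,210,5,"sh.png"[:0]+"sh1.png".replace("sh1","sh1")) if 0 else crop(s,240,60,340,200,4,"sh1.png")
crop(t,330,80,470,210,5,"th1.png")
crop(s,230,130,390,280,4,"sb1.png")
crop(t,200,190,440,290,3,"tb1.png")
E
```

```text
(no output)
```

View pics/sh1.png

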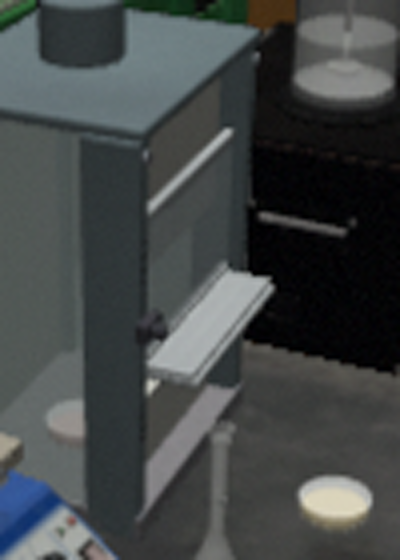

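View pics/th1.png

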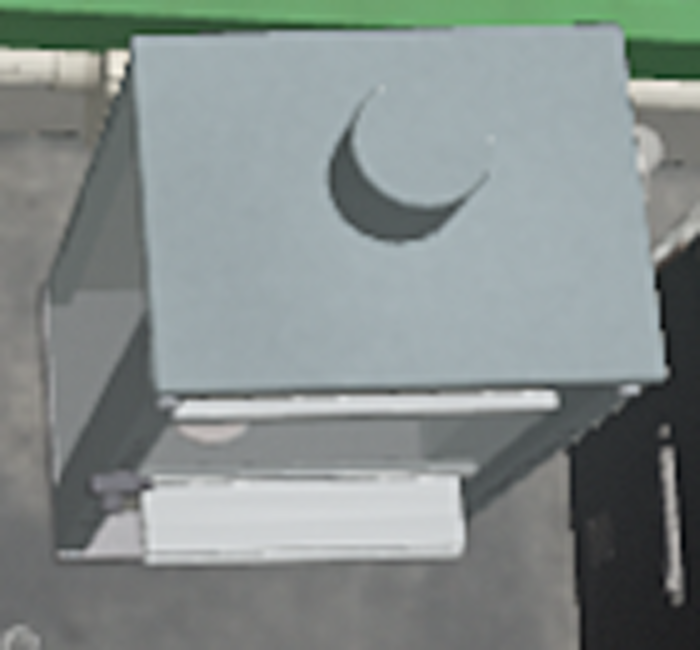

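View pics/sb1.png

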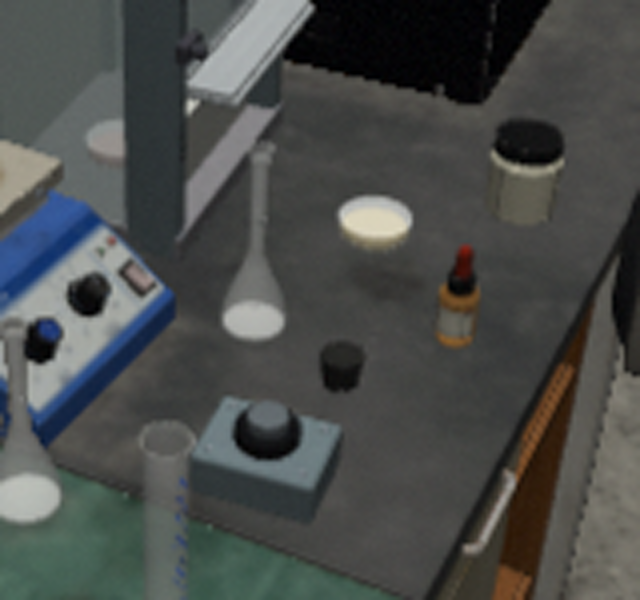

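View pics/tb1.png

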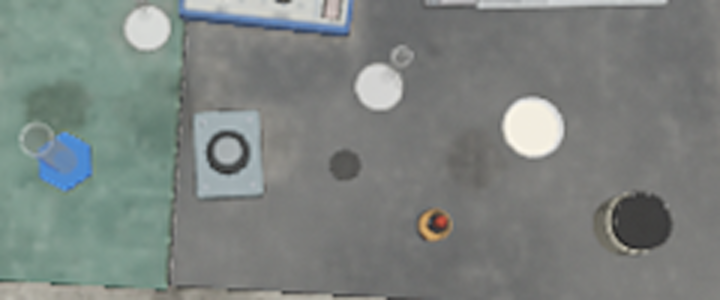

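Run:
```python
from h import *
s=np.load("s.npy",allow_pickle=True).item();t=np.load("t.npy",allow_pickle=True).item()
def g(c,x0,y0,x1,y1,f,n):
    im=cv2.resize(np.ascontiguousarray(c["frame"][y0:y1,x0:x1,::-1]),None,fx=f,fy=f,interpolation=cv2.INTER_NEAREST)
    im=cv2.convertScaleAbs(im,alpha=1.3,beta=10)
    for i in range(x0,x1,5): cv2.putText(im,str(i),((i-x0)*f,10),0,.35,(0,0,255)); cv2.line(im,((i-x0)*f,0),((i-x0)*f,im.shape[0]),(0,0,255) if i%10==0 else (0,160,0),1)
    for i in range(y0,y1,5): cv2.putText(im,str(i),(0,(i-y0)*f+10),0,.35,(0,0,255)); cv2.line(im,(0,(i-y0)*f),(im.shape[1],(i-y0)*f),(0,0,255)if i%10==0 else (0,160,0),1)
    cv2.imwrite("pics/"+n,im)
g(s,268,120,314,162,14,"g1.png"); g(t,340,165,430,198,8,"g2.png")
```

```text
(no output)
```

View pics/g1.png

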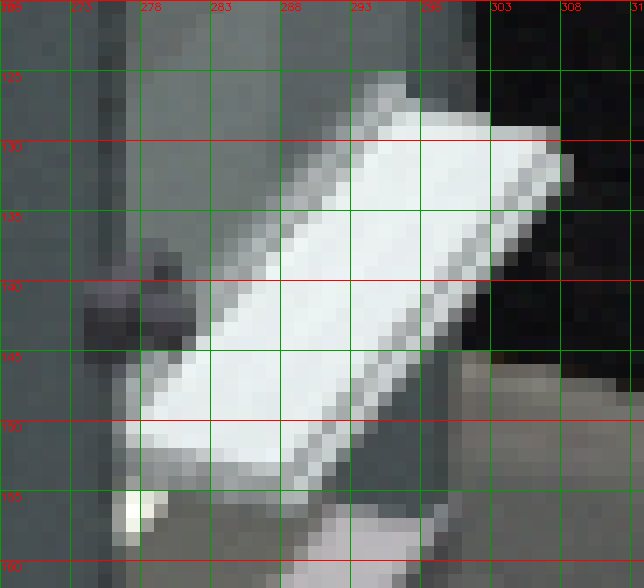

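View pics/g2.png

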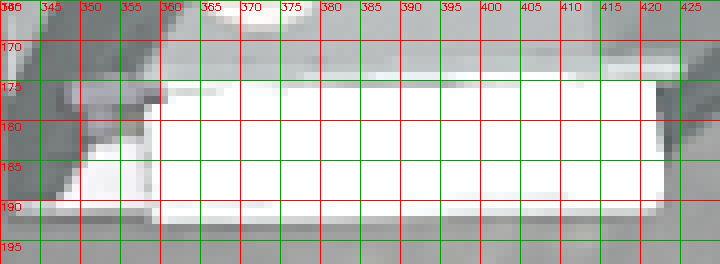

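Run:
```python
from h import *
np.set_printoptions(precision=1,suppress=True)
s=np.load("s.npy",allow_pickle=True).item();t=np.load("t.npy",allow_pickle=True).item()
for n,a,b in[("FL",(288,152.7),(358.2,189.3)),("FR",(307.4,129),(422,189.3)),("BL",(277,150),(358.5,174.6)),
 ("BR",(295.5,127.5),(421.3,174.6)),("ptip",(281.8,143),(359.7,176.8)),("ptipB",(281.8,142.5),(359.2,176.3)),("button",(297,236),(276.3,240.5))]:
    print(n,*tri(s,a,t,b))
for n,uv,z in[("box",(276.3,241.5),36),("petri",(377.5,232.5),15),("jar",(413,263.5),71),("flaskbase",(326.5,219),10),("dropper",(345,265),40),("bung",(315,245),26),("cyl",(221.5,243.5),5)]:
    print(n,cast(t,uv,2,z))
# hood roof corners at z=335 and tray front corners
for uv in [(356,88),(454.5,85.5),(463,155.5),(362,158)]: print("roof",cast(t,uv,2,335))
for uv,z in [((341.5,191),0),]: print("trayL",cast(t,uv,2,z))
for y,c in (("s",s),("t",t)): print(-c["R"].T@c["t"])
```

```text
FL [ 580.1 -145.1  143.6] [12.9]
FR [ 592.2 -319.5  142.1] [0.1]
BL [ 620.2 -146.3  142.1] [49.6]
BR [ 635.8 -320.2  137. ] [0.1]
ptip [ 604.7 -144.6  170.8] [66.9]
ptipB [ 604.6 -143.   173.4] [82.5]
button [440.9  74.   43.6] [1.5]
box [439.7  74.3  36. ]
petri [ 486.  -227.4   15. ]
jar [ 394.5 -314.6   71. ]
flaskbase [519.8 -73.7  10. ]
dropper [ 382.  -128.3   40. ]
bung [436.8 -40.5  26. ]
cyl [428.4 239.8   5. ]
roof [ 780.7 -100.9  335. ]
roof [ 799.5 -335.1  335. ]
roof [ 624.6 -348.2  335. ]
roof [ 606.2 -117.3  335. ]
trayL [ 612.6 -118.6    0. ]
[141.7 776.5 720.4]
[ 298.    49.2 1211.8]
```

Run:
```python
from h import *
s=np.load("s.npy",allow_pickle=True).item();t=np.load("t.npy",allow_pickle=True).item()
def g(c,x0,y0,x1,y1,f):
    im=np.ascontiguousarray(c["frame"][y0:y1,x0:x1,::-1]).astype(float)
    return np.clip(cv2.resize(255*(im/255)**.55,None,fx=f,fy=f,interpolation=cv2.INTER_NEAREST),0,255).astype(np.uint8)
a=g(s,266,132,292,158,15);b=g(t,340,165,366,191,15)
for im,x0,y0 in((a,266,132),(b,340,165)):
  for i in range(0,26,2):
    cv2.putText(im,str(x0+i),(i*15,8),0,.3,(0,0,255)); cv2.putText(im,str(y0+i),(0,i*15+10),0,.3,(0,0,255))
cv2.imwrite("pics/p1.png",np.hstack([a,b]))
```

```text
(no output)
```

View pics/p1.png

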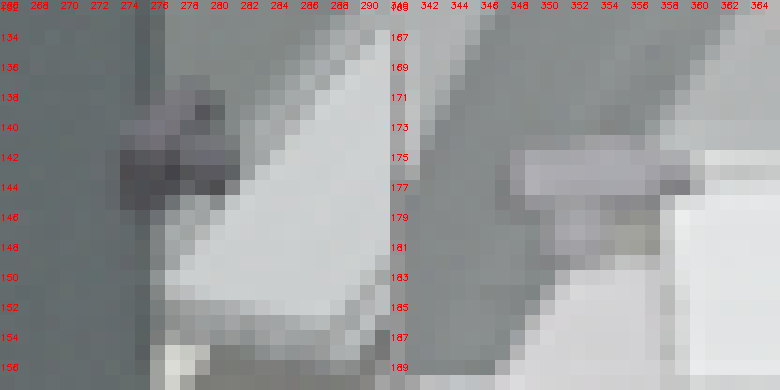

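Run:
```python
from h import *
np.set_printoptions(precision=1,suppress=True)
s=np.load("s.npy",allow_pickle=True).item();t=np.load("t.npy",allow_pickle=True).item()
for a in [(280,139.5),(279.5,139),(280.5,139.5)]:
  for b in [(359.5,176.2),(360,176.2)]: print(tri(s,a,t,b))
# block left end, top front corner
print("blk left top front",tri(s,(277,141.5),t,(347.7,177.3)))
o=np.array([632,-231,0]);X=np.array([.9968,.0795,0]);Y=np.array([-.0795,.9968,0])
for z in (160,165,170,175,180,185):
  for x in (-20,-25,-30):
    p=o+x*X+91*Y+[0,0,z]; print(z,x,proj(s,p),proj(t,p))
```

```text
(array([ 605.7, -141. ,  182.7]), array([15.]))
(array([ 606.2, -142.4,  181.9]), array([13.]))
(array([ 606.1, -140.5,  184.2]), array([6.8]))
(array([ 606.6, -141.9,  183.4]), array([5.5]))
(array([ 604.9, -141.2,  183.1]), array([23.7]))
(array([ 605.4, -142.6,  182.2]), array([21.2]))
blk left top front (array([ 598.2, -108. ,  193.4]), array([11.4]))
160 -20 [279.4 146.1] [358.5 179.8]
160 -25 [280.9 146.4] [358.6 181.6]
160 -30 [282.5 146.8] [358.8 183.4]
165 -20 [279.4 144.6] [358.9 179.3]
165 -25 [281.  144.9] [359.  181.1]
165 -30 [282.5 145.3] [359.1 182.9]
170 -20 [279.4 143.1] [359.2 178.8]
170 -25 [281.  143.4] [359.3 180.6]
170 -30 [282.6 143.7] [359.5 182.4]
175 -20 [279.5 141.6] [359.6 178.3]
175 -25 [281.  141.9] [359.7 180.1]
175 -30 [282.6 142.2] [359.8 181.9]
180 -20 [279.5 140. ] [359.9 177.8]
180 -25 [281.1 140.4] [360.  179.6]
180 -30 [282.6 140.7] [360.2 181.4]
185 -20 [279.5 138.5] [360.3 177.3]
185 -25 [281.1 138.8] [360.4 179.1]
185 -30 [282.7 139.2] [360.5 180.9]
```

Request:
play_rows:
  plan:
    - {"jaw":0,"translation":[-28,-49,-10],"rotation":[0,0,0]}
    - {"jaw":0,"translation":[-28,-49,-10],"rotation":[0,0,0]}
    - {"jaw":0,"translation":[-28,-49,-10],"rotation":[0,0,0]}
  newtons: 20

```text
clock: 0.57
eef_pos: [262.4, -383.0, 281.9]
tool_rot: [0.797, -0.604, -0.0, -0.0]
wrist_force: [0.8, -0.4, 0.4]
gripper_width: 0.72
```

```bash
python3 -c "
from h import *
s=r.get_state();print(s['clock'],s['joint_pos'].tolist(),s['eef_pos'].tolist(),s['tool_rot'].tolist(),s['gripper_width'])"|tee -a st.txt
```

```text
0.575 [-1.1355025907832472, 0.20581790190570506, 1.6276081144941479, 0.00015211532208582554, 1.3082654518176062, 0.16028084225701322] [262.4143340052364, -382.99513931933524, 281.8775666378249] [0.7973460148346478, -0.6035224310588817, -9.236273212063512e-06, -8.803848038311724e-05] 0.7198024606476671
```

Request:
play_rows:
  plan:
    - {"jaw":0,"translation":[-28,-49,-10],"rotation":[0,0,0]}
    - {"jaw":0,"translation":[-28,-49,-10],"rotation":[0,0,0]}
    - {"jaw":0,"translation":[-28,-49,-10],"rotation":[0,0,0]}

```text
clock: 0.95
eef_pos: [381.1, -261.9, 312.1]
tool_rot: [0.798, -0.603, 0.0, 0.0]
wrist_force: [-0.4, -1.7, -0.2]
gripper_width: 0.4
```

```bash
python3 -c "
from h import *
s=r.get_state();print(s['clock'],s['joint_pos'].tolist(),s['eef_pos'].tolist(),s['tool_rot'].tolist(),s['gripper_width'])"|tee -a st.txt
```

```text
0.95 [-0.768089417219605, 0.18170499413132582, 1.574334770999732, -0.0001136997484637556, 1.3852863560041973, 0.5271073720604198] [381.0970130301587, -261.94978896427006, 312.0640645784991] [0.7975412332339273, -0.6032644199766034, 0.00012558375057044146, 7.148930247957096e-05] 0.3995604018799498
```

Request:
play_rows:
  plan:
    - {"jaw":0,"translation":[0,0,-50],"rotation":[5,0,0]}
    - {"jaw":0,"translation":[0,0,-50],"rotation":[5,0,0]}
    - {"jaw":0,"translation":[0,0,0],"rotation":[0,0,0]}
    - {"jaw":0,"translation":[0,0,0],"rotation":[0,0,0]}

```text
clock: 1.45
eef_pos: [375.6, -264.5, 410.7]
tool_rot: [0.794, -0.601, 0.052, -0.069]
wrist_force: [0.1, -0.8, -1.2]
gripper_width: 0.009
```

```bash
python3 -c "
from h import *
s=r.get_state();print(s['clock'],s['joint_pos'].tolist(),s['eef_pos'].tolist(),s['tool_rot'].tolist(),s['gripper_width'])"|tee -a st.txt
```

```text
1.45 [-0.8843760092742576, 0.08163493088337186, 1.4405857572268879, 0.15919571546063732, 1.5506410682737035, 0.41355222629715416] [375.55794556631355, -264.52794118043374, 410.71295513487263] [0.7944016330988911, -0.6011919968663774, 0.05184944324439628, -0.06932433532951052] 0.009271416800779449
```

```bash
cat > fk.py <<'E'
import numpy as np
from scipy.spatial.transform import Rotation as Ro
from scipy.optimize import least_squares
Rz=lambda a:Ro.from_euler('z',a);Ry=lambda a:Ro.from_euler('y',a)
def fk(q,p):
    a1,d1,L2,a3,L3,d6=p
    R=Rz(q[0]);x=np.array([0,0,d1])+R.apply([a1,0,0])
    R=R*Ry(q[1]);x=x+R.apply([0,0,L2])
    R=R*Ry(q[2]);x=x+R.apply([a3,0,L3])
    R=R*Rz(q[3])*Ry(q[4]);x=x+R.apply([0,0,d6])
    return x,R*Rz(q[5]+np.pi)
E
python3 - <<'E'
from fk import *
import re
np.set_printoptions(precision=3,suppress=True)
D=[([-1.44100443e+00,3.42712075e-01,1.52501968e+00,-2.4e-05,1.27539291e+00,-1.45985766e-01],[142.92872057,-504.7850013,251.04953134],[.79759051,-.603198799,-5.45e-4,-5.38e-4])]
for l in open("st.txt"):
    v=re.findall(r'\[([^\]]*)\]',l); D.append(tuple([float(a) for a in x.split(',')] for x in v))
def res(p): return np.concatenate([fk(q,p)[0]-x for q,x,_ in D])
s=least_squares(res,[0,300,400,0,400,200]);print(s.x,s.fun)
print([ (fk(q,s.x)[1].inv()*Ro.from_quat(o)).magnitude() for q,x,o in D])
print(np.linalg.svd(s.jac)[1])
E
```

```text
[  9.839 617.747 454.113 -83.747 349.107 771.277] [-75.697 -10.439   1.063 -67.73  -35.374  -0.639 -57.02  -51.218  -0.943
   0.389  -1.437   0.518]
[8.554582565603534e-07, 4.850078039744542e-16, 3.544368606633486e-16, 3.4061152988494705e-16]
[3.979 2.839 0.216 0.19  0.126 0.069]
```

```bash
cat > fk.py <<'E'
import numpy as np,re
from scipy.spatial.transform import Rotation as Ro
from scipy.optimize import least_squares
Rz=lambda a:Ro.from_euler('z',a);Ry=lambda a:Ro.from_euler('y',a)
def fk(q,p):
    a1,d1,L2,a3,L3,d6,b,a5=p
    R=Rz(q[0]);x=np.array([0,0,d1])+R.apply([a1,b,0])
    R=R*Ry(q[1]);x=x+R.apply([0,0,L2])
    R=R*Ry(q[2]);x=x+R.apply([a3,0,L3])
    R=R*Rz(q[3])*Ry(q[4]);x=x+R.apply([a5,0,d6])
    return x,R*Rz(q[5]+np.pi)
def data():
    D=[([-1.44100443e+00,3.42712075e-01,1.52501968e+00,-2.4e-05,1.27539291e+00,-1.45985766e-01],[142.92872057,-504.7850013,251.04953134],[.79759051,-.603198799,-5.45e-4,-5.38e-4])]
    for l in open("st.txt"):
        v=re.findall(r'\[([^\]]*)\]',l); D.append(tuple([float(a) for a in x.split(',')] for x in v))
    return D
def fit(reg=.003):
    D=data();p0=np.array([0,300,400,0,400,250,76,0.])
    f=lambda p:np.concatenate([fk(q,p)[0]-x for q,x,_ in D])
    s=least_squares(lambda p:np.concatenate([f(p),reg*(p-p0)]),p0);return s.x,f(s.x)
E
python3 - <<'E'
from fk import *
np.set_printoptions(precision=2,suppress=True)
for g in(.0001,.001,.003,.01,.03): p,f=fit(g);print(p,f)
E
```

```text
[  0.   222.9  506.2   46.5  379.6  293.08  76.4    0.  ] [-0.  0.  0.  0. -0. -0.  0.  0.  0.  0.  0.  0.]
[  0.02 222.91 506.18  46.49 379.61 293.08  76.4    0.03] [-0.  0.  0.  0. -0. -0.  0. -0.  0.  0.  0.  0.]
[  0.2  223.   506.01  46.37 379.66 293.1   76.4    0.25] [-0.    0.01  0.    0.   -0.01 -0.    0.   -0.    0.    0.    0.    0.  ]
[  1.51 223.96 504.09  45.16 380.1  293.27  76.39   1.81] [-0.03  0.14  0.02  0.03 -0.09 -0.03  0.04 -0.05  0.02  0.01  0.03  0.01]
[  3.47 230.87 489.92  36.58 381.31 294.49  76.34   3.61] [-0.2   1.05  0.22  0.27 -0.72 -0.24  0.27 -0.34 -0.02  0.05  0.21  0.1 ]
```

```bash
cat >> fk.py <<'E'
P=np.array([0,222.9,506.2,46.5,379.6,293.08,76.4,0])
LO=np.array([-2.53,-.77,.04,-1,.28,-3.11]);HI=np.array([2.53,2.02,2.7,4.14,2.66,3.11])
HX=np.array([.9968,.0795,0]);HY=np.array([-.0795,.9968,0]);HO=np.array([632,-231,0.])
def tgt(hx,hy,z,pitch,flip=1,yaw=0):
    # tool z along hood X pitched down by pitch(deg), tool x along flip*hood Y
    zz=Ro.from_euler('z',yaw,degrees=True).apply(HX); yy=Ro.from_euler('z',yaw,degrees=True).apply(HY)
    c,s=np.cos(np.radians(pitch)),np.sin(np.radians(pitch))
    zt=c*zz-s*np.array([0,0,1]); xt=flip*yy; yt=np.cross(zt,xt)
    return HO+hx*HX+hy*HY+[0,0,z], Ro.from_matrix(np.c_[xt,yt,zt])
def ik(x,R,q0,iters=None):
    f=lambda q:np.concatenate([(fk(q,P)[0]-x)/300,(fk(q,P)[1].inv()*R).as_rotvec()])
    s=least_squares(f,np.clip(q0,LO+1e-3,HI-1e-3),bounds=(LO,HI)); return s.x,np.abs(s.fun).max()
def iks(x,R,n=40):
    rng=np.random.default_rng(0);S=[]
    for _ in range(n):
        q,e=ik(x,R,rng.uniform(LO,HI))
        if e<1e-3 and not any(np.abs(q-k).max()<.02 for k in S): S.append(q)
    return S
E
python3 - <<'E'
from fk import *
np.set_printoptions(precision=2,suppress=True)
for hx in(-45,-90):
  for z in(108,150,300):
    for fl in (1,-1):
      for pt in (0,6):
        print(hx,z,fl,pt,[list(np.round(q,2)) for q in iks(*tgt(hx,8,z,pt,fl))])
E
```

```text
-45 108 1 0 [[np.float64(-0.9), np.float64(1.02), np.float64(2.14), np.float64(2.16), np.float64(1.58), np.float64(1.56)]]
-45 108 1 6 [[np.float64(-0.9), np.float64(0.94), np.float64(2.16), np.float64(2.16), np.float64(1.44), np.float64(1.61)]]
-45 108 -1 0 [[np.float64(-0.9), np.float64(1.02), np.float64(2.14), np.float64(2.16), np.float64(1.58), np.float64(-1.59)]]
-45 108 -1 6 [[np.float64(-0.9), np.float64(0.94), np.float64(2.16), np.float64(2.16), np.float64(1.44), np.float64(-1.54)]]
-45 150 1 0 [[np.float64(-0.9), np.float64(0.91), np.float64(2.16), np.float64(2.16), np.float64(1.54), np.float64(1.62)]]
-45 150 1 6 [[np.float64(-0.9), np.float64(0.83), np.float64(2.17), np.float64(2.15), np.float64(1.39), np.float64(1.68)]]
-45 150 -1 0 [[np.float64(-0.9), np.float64(0.91), np.float64(2.16), np.float64(2.16), np.float64(1.54), np.float64(-1.52)]]
-45 150 -1 6 [[np.float64(-0.9), np.float64(0.83), np.float64(2.17), np.float64(2.15), np.float64(1.39), np.float64(-1.46)]]
-45 300 1 0 [[np.float64(-0.9), np.float64(0.52), np.float64(2.16), np.float64(2.11), np.float64(1.32), np.f
[... 1184 characters left out ...]
2), np.float64(2.24), np.float64(2.05), np.float64(1.58), np.float64(-1.59)]]
-90 150 -1 6 [[np.float64(-1.01), np.float64(0.84), np.float64(2.25), np.float64(2.05), np.float64(1.44), np.float64(-1.53)]]
-90 300 1 0 [[np.float64(-1.01), np.float64(0.5), np.float64(2.24), np.float64(2.02), np.float64(1.39), np.float64(1.93)]]
-90 300 1 6 [[np.float64(-1.01), np.float64(0.42), np.float64(2.22), np.float64(1.96), np.float64(1.25), np.float64(2.04)]]
-90 300 -1 0 [[np.float64(-1.01), np.float64(0.5), np.float64(2.24), np.float64(2.02), np.float64(1.39), np.float64(-1.21)]]
-90 300 -1 6 [[np.float64(-1.01), np.float64(0.42), np.float64(2.22), np.float64(1.96), np.float64(1.25), np.float64(-1.1)]]
```

Run:
```python
from fk import *
np.set_printoptions(precision=2,suppress=True)
q0=np.array(data()[-1][0])
for fl in(1,-1):
    x,R=tgt(-100,8,230,8,fl)
    for q1 in iks(x,R,30):
        print("flip",fl,q1,"goal",x)
        n=16;prev=fk(q0,P);tot=0
        for i in range(1,n+1):
            q=q0+(q1-q0)*i/n;c=fk(q,P)
            dx=prev[1].inv().apply(c[0]-prev[0]);rv=np.degrees((prev[1].inv()*c[1]).as_rotvec())
            tip=c[0]+c[1].apply([0,0,25]); wr=c[0]-c[1].apply([0,0,293])
            print(i,c[0].round(),tip.round(),wr.round(),dx.round(1),rv.round(2),np.linalg.norm(rv).round(1)); prev=c
```

```text
flip 1 [-1.03  0.58  2.27  1.98  1.3   1.85] goal [ 531.68 -230.98  230.  ]
1 [ 394. -242.  384.] [ 399. -238.  360.] [ 332. -291.  666.] [-16.7 -18.9  30.2] [ 4.19 -6.12  6.82] 10.1
2 [ 411. -220.  363.] [ 418. -213.  339.] [ 335. -301.  633.] [-15.9 -14.8  28.3] [ 3.72 -6.3   7.42] 10.4
3 [ 428. -198.  345.] [ 436. -189.  324.] [ 337. -309.  601.] [-14.5 -11.3  26.1] [ 3.28 -6.39  8.  ] 10.7
4 [ 444. -179.  332.] [ 453. -168.  312.] [ 336. -316.  568.] [-12.5  -8.7  23.6] [ 2.87 -6.41  8.53] 11.0
5 [ 459. -163.  323.] [ 470. -150.  304.] [ 334. -320.  536.] [-10.3  -7.   20.9] [ 2.51 -6.36  9.03] 11.3
6 [ 474. -150.  316.] [ 486. -136.  300.] [ 331. -322.  505.] [-8.  -6.1 18.1] [ 2.2  -6.28  9.49] 11.6
7 [ 488. -142.  311.] [ 502. -126.  297.] [ 326. -323.  475.] [-5.8 -6.1 15.1] [ 1.95 -6.16  9.89] 11.8
8 [ 502. -137.  307.] [ 517. -122.  296.] [ 320. -322.  446.] [-3.9 -6.9 12.1] [ 1.75 -6.04 10.25] 12.0
9 [ 514. -137.  304.] [ 531. -122.  294.] [ 313. -318.  418.] [-2.6 -8.4  9.1] [ 1.62 -5.92 10.55] 12.2
10 [ 524. -142.  300.] [ 543. -127.  292.] [ 305. -313.  391.] [ -1.8 -10
[... 1726 characters left out ...]
 543. -127.  292.] [ 305. -313.  391.] [10.5  0.2  6.1] [ 5.12  3.14 -0.44] 6.0
11 [ 533. -150.  295.] [ 553. -137.  289.] [ 296. -307.  367.] [12.4  3.2  3.3] [ 4.37  4.   -0.25] 5.9
12 [ 539. -162.  287.] [ 561. -150.  283.] [ 286. -299.  344.] [14.   6.3  0.5] [ 3.5   4.74 -0.11] 5.9
13 [ 543. -177.  278.] [ 566. -167.  274.] [ 276. -289.  322.] [15.4  9.5 -2.1] [ 2.54  5.34 -0.03] 5.9
14 [ 543. -194.  265.] [ 567. -187.  262.] [ 265. -279.  303.] [16.3 12.9 -4.5] [1.49 5.78 0.01] 6.0
15 [ 539. -212.  249.] [ 564. -208.  246.] [ 254. -267.  286.] [17.  16.4 -6.7] [ 0.41  6.07 -0.01] 6.1
16 [ 532. -231.  230.] [ 556. -229.  227.] [ 242. -254.  271.] [17.2 19.9 -8.6] [-0.7   6.2  -0.08] 6.2
```

Request:
play_rows:
  plan:
    - {"jaw":0,"translation":[-16.7,-18.9,30.2],"rotation":[4.8,-5.7,-4.4]}
    - {"jaw":0,"translation":[-12.7,-17.6,28.3],"rotation":[5.4,-4.9,-3.8]}
    - {"jaw":0,"translation":[-9,-16,26],"rotation":[5.9,-4.1,-3.2]}
    - {"jaw":0,"translation":[-5.6,-14.2,23.6],"rotation":[6.3,-3.1,-2.7]}
    - {"jaw":0,"translation":[-2.3,-12.2,21],"rotation":[6.5,-2.1,-2.2]}
    - {"jaw":0,"translation":[0.7,-10,18],"rotation":[6.6,-1,-1.7]}
    - {"jaw":0,"translation":[3.5,-7.7,15],"rotation":[6.4,0,-1.3]}
    - {"jaw":0,"translation":[6,-5.2,12],"rotation":[6.2,1.2,-1]}

```text
clock: 2.45
eef_pos: [502.1, -136.9, 306.8]
tool_rot: [0.76, -0.396, 0.151, -0.493]
wrist_force: [-0.4, 0.4, -1.2]
gripper_width: 0.0
```

```bash
cat > nxt.py <<'E'
import sys
from fk import *
from cell import r
np.set_printoptions(precision=1,suppress=True)
s=r.get_state();q=s['joint_pos']
print(s['clock'],'q',np.round(q,2),'x',s['eef_pos'],'F',s['wrist_force'])
def plan(q1,n):
    prev=fk(q,P)
    for i in range(1,n+1):
        c=fk(q+(q1-q)*i/n,P)
        print(i,c[0].round(),prev[1].inv().apply(c[0]-prev[0]),np.degrees((prev[1].inv()*c[1]).as_rotvec())); prev=c
E
python3 - <<'E'
from nxt import *
x,R=tgt(-100,8,230,8,-1); q1,e=ik(x,R,q+.1);print(q1,e);plan(q1,9)
E
```

```text
2.45 q [-1.   0.3  1.9  1.1  1.4 -0.4] x [ 502.1 -136.9  306.8] F [-0.4  0.4 -1.2]
[-1.   0.6  2.3  2.   1.3 -1.3] 1.243241361711019e-11
1 [ 513. -137.  304.] [ 7.4 -2.4  8. ] [ 5.1  1.9 -0.6]
2 [ 522. -140.  301.] [ 9.1 -0.2  5.7] [ 4.6  2.7 -0.4]
3 [ 531. -147.  296.] [10.6  2.1  3.5] [ 4.   3.4 -0.3]
4 [ 537. -157.  291.] [12.   4.5  1.3] [ 3.4  4.  -0.2]
5 [ 541. -169.  283.] [13.1  7.  -0.7] [ 2.7  4.5 -0.1]
6 [ 543. -183.  273.] [14.   9.5 -2.7] [ 1.9  4.9 -0. ]
7 [ 543. -198.  261.] [14.7 12.2 -4.5] [ 1.1  5.2 -0. ]
8 [ 539. -214.  247.] [15.1 14.9 -6.1] [ 0.2  5.4 -0.1]
9 [ 532. -231.  230.] [15.3 17.7 -7.6] [-0.7  5.5 -0.1]
```

Tracks the model exactly.

Request:
play_rows:
  plan:
    - {"jaw":0,"translation":[7.4,-2.4,8],"rotation":[5.1,1.9,-0.6]}
    - {"jaw":0,"translation":[9.1,-0.2,5.7],"rotation":[4.6,2.7,-0.4]}
    - {"jaw":0,"translation":[10.6,2.1,3.5],"rotation":[4,3.4,-0.3]}
    - {"jaw":0,"translation":[12,4.5,1.3],"rotation":[3.4,4,-0.2]}
    - {"jaw":0,"translation":[13.1,7,-0.7],"rotation":[2.7,4.5,-0.1]}
    - {"jaw":0,"translation":[14,9.5,-2.7],"rotation":[1.9,4.9,0]}
    - {"jaw":0,"translation":[14.7,12.2,-4.5],"rotation":[1.1,5.2,0]}
    - {"jaw":0,"translation":[15.1,14.9,-6.1],"rotation":[0.2,5.4,-0.1]}
    - {"jaw":0,"translation":[15.3,17.7,-7.6],"rotation":[-0.7,5.5,-0.1]}
    - {"jaw":0,"translation":[0,0,0],"rotation":[0,0,0]}

```text
clock: 3.7
eef_pos: [531.0, -230.8, 230.1]
tool_rot: [0.555, -0.513, 0.444, -0.481]
wrist_force: [0.2, -0.0, 0.2]
gripper_width: 0.006
```

Run:
```python
from nxt import *
from h import crop
x,R=tgt(-100,8,108,8,-1); c=fk(q,P); print(c[1].inv().apply(x-c[0]),np.degrees((c[1].inv()*R).as_rotvec()))
crop(r.camera("scene"),230,30,480,217,3,"s2.png");crop(r.camera("top"),250,60,500,300,3,"t2.png") if 0 else crop(r.camera("top"),260,100,500,290,3,"t2.png")
```

```text
3.7 q [-1.   0.6  2.3  2.   1.3 -1.3] x [ 531.  -230.8  230.1] F [ 0.2 -0.   0.2]
[  0.4 120.8  18.1] [ 0.2 -0.  -0.1]
```

View pics/s2.png

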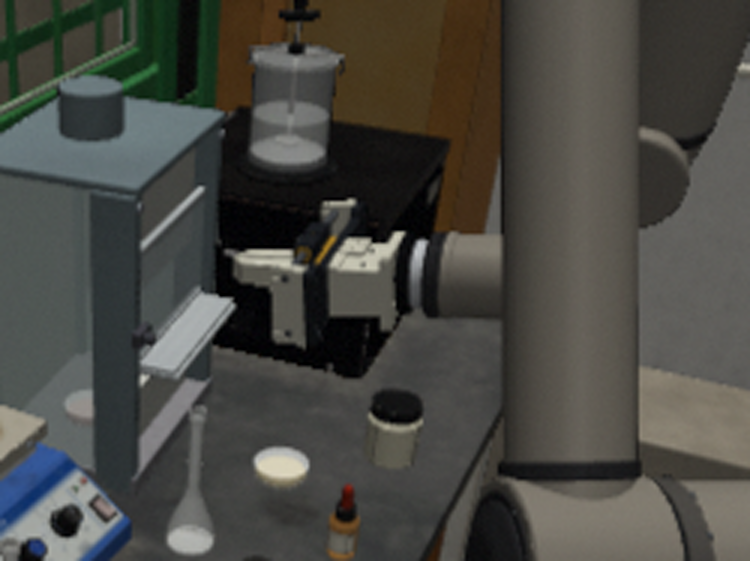

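View pics/t2.png

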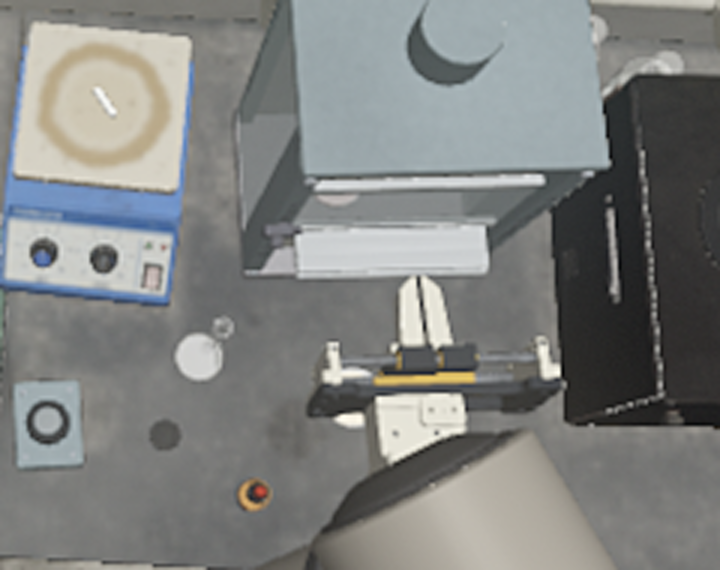

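Run:
```python
from nxt import *
from h import *
s=np.load("s.npy",allow_pickle=True).item();t=np.load("t.npy",allow_pickle=True).item()
c=fk(q,P); w=c[0]-c[1].apply([0,0,293]); 
R=Rz(q[0]);sh=R.apply([0,76.4,222.9]);el=sh+(R*Ry(q[1])).apply([0,0,506])
for n,X in (("w",w),("sh",sh),("el",el)): print(n,X,proj(s,X),proj(t,X))
from nxt import *
x,R=tgt(-100,8,108,8,-1); q1,e=ik(x,R,q);c=fk(q1,P);print(q1.round(2),e,"wrist",c[0]-c[1].apply([0,0,293]))
im=r.camera("scene")["frame"][:,:,::-1];cv2.imwrite("pics/s3.png",im)
```

```text
3.8 q [-1.   0.6  2.3  2.   1.3 -1.3] x [ 531.6 -231.3  231.9] F [ 0.9 -0.   0.1]
w [ 242.4 -254.5  272.8] [420.8 122.3] [415.7 324.1]
sh [ 65.5  39.4 222.9] [474.9 218.4] [281.  395.2]
el [ 206.4 -194.8  648.7] [478.8 -41.3] [463.7 372.8]
[-1.   0.9  2.3  2.   1.4 -1.6] 8.881784197001254e-16 wrist [ 242.5 -254.   148.8]
```

View pics/s3.png

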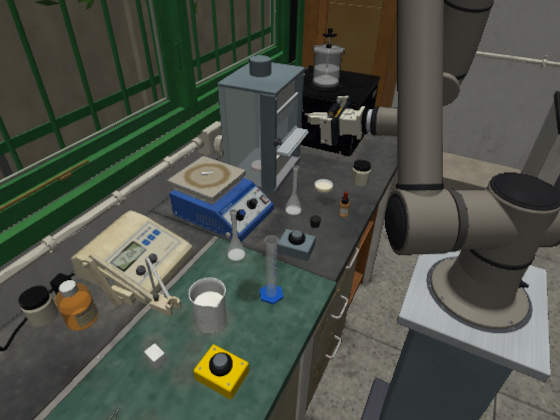

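Request:
play_rows:
  plan:
    - {"jaw":0,"translation":[0.1,31.2,4.4],"rotation":[0,0,0]}
    - {"jaw":0,"translation":[0.1,31.2,4.4],"rotation":[0,0,0]}
    - {"jaw":0,"translation":[0.1,31.2,4.4],"rotation":[0,0,0]}
    - {"jaw":0,"translation":[0.1,31.2,4.4],"rotation":[0,0,0]}
    - {"jaw":0,"translation":[0,0,0],"rotation":[0,0,0]}
    - {"jaw":0,"translation":[0,0,0],"rotation":[0,0,0]}

```text
clock: 4.6
eef_pos: [531.9, -233.0, 107.5]
tool_rot: [0.555, -0.511, 0.447, -0.481]
wrist_force: [0.4, -0.3, 1.0]
gripper_width: 0.005
```

Run:
```python
from nxt import *
from h import crop
crop(r.camera("scene"),240,90,400,210,5,"s4.png");crop(r.camera("top"),330,160,450,240,5,"t4.png")
```

```text
4.6 q [-1.   0.9  2.2  2.   1.4 -1.6] x [ 531.9 -233.   107.5] F [ 0.4 -0.3  1. ]
```

View pics/s4.png

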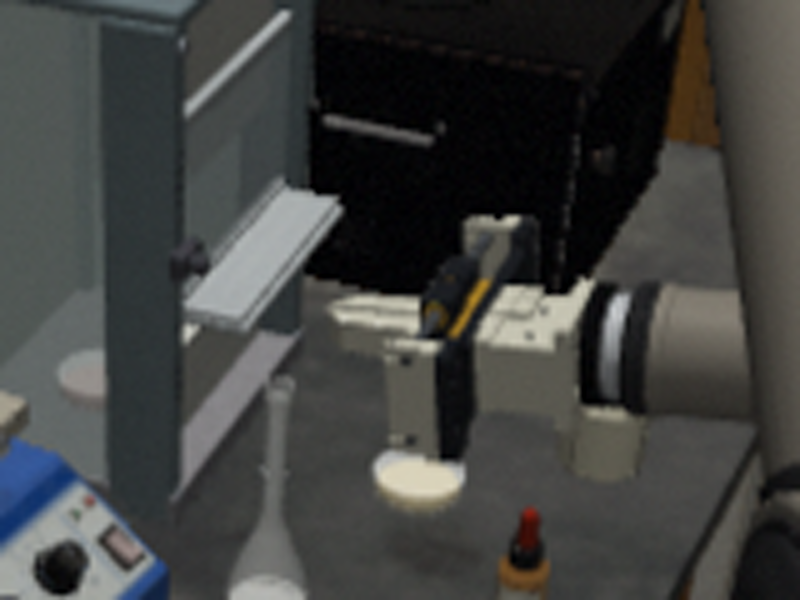

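View pics/t4.png

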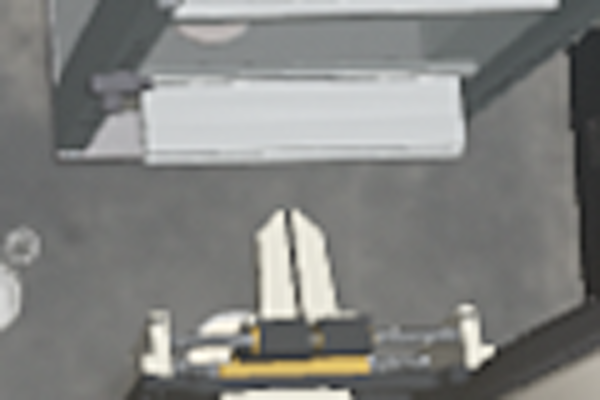

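Request:
play_rows:
  plan:
    - {"jaw":0,"translation":[0,-1.7,12.4],"rotation":[0,0,0]}
    - {"jaw":0,"translation":[0,-1.7,12.4],"rotation":[0,0,0]}
    - {"jaw":0,"translation":[0,-1.7,12.4],"rotation":[0,0,0]}
    - {"jaw":0,"translation":[0,-1.7,12.4],"rotation":[0,0,0]}
    - {"jaw":0,"translation":[0,0,0],"rotation":[0,0,0]}

```text
clock: 5.32
eef_pos: [582.5, -228.4, 106.4]
tool_rot: [0.555, -0.511, 0.447, -0.481]
wrist_force: [-0.5, 0.4, 0.1]
gripper_width: 0.003
```

Run:
```python
from nxt import *
from h import crop
crop(r.camera("scene"),240,90,400,210,5,"s5.png");crop(r.camera("top"),330,160,450,240,5,"t5.png")
```

```text
5.325 q [-0.9  0.9  2.2  2.1  1.4 -1.5] x [ 582.5 -228.4  106.4] F [-0.5  0.4  0.1]
```

View pics/s5.png

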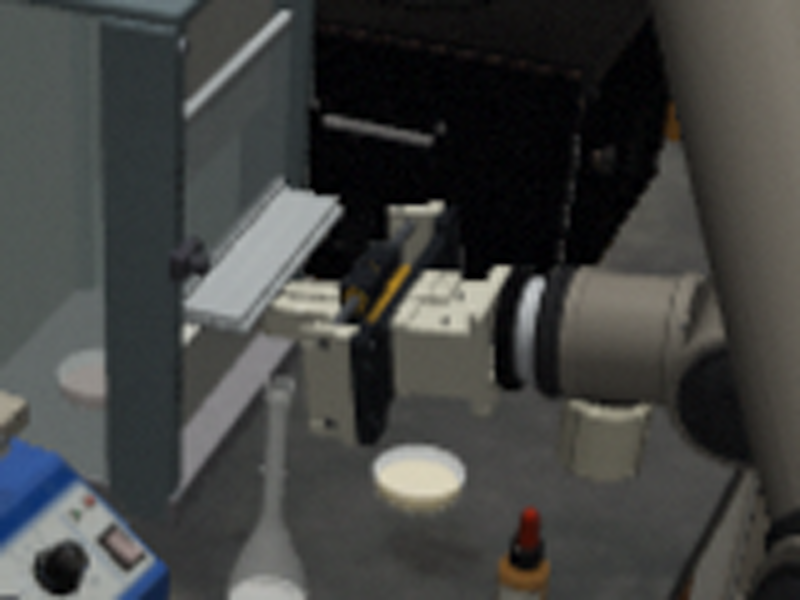

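View pics/t5.png

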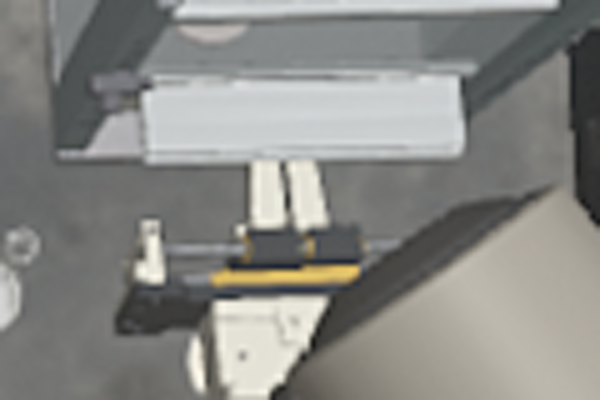

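Request:
play_rows:
  plan:
    - {"jaw":0,"translation":[0,-4,-0.6],"rotation":[0,0,0]}
    - {"jaw":0,"translation":[0,-4,-0.6],"rotation":[0,0,0]}
    - {"jaw":0,"translation":[0,-4,-0.6],"rotation":[0,0,0]}
    - {"jaw":0,"translation":[0,-4,-0.6],"rotation":[0,0,0]}
    - {"jaw":0,"translation":[0,0,0],"rotation":[0,0,0]}

```text
clock: 6.05
eef_pos: [581.4, -229.3, 122.6]
tool_rot: [0.555, -0.511, 0.447, -0.48]
wrist_force: [-0.4, -0.4, -0.7]
gripper_width: 0.007
```

Request:
play_rows:
  plan:
    - {"jaw":0,"translation":[0,-4,-0.6],"rotation":[0,0,0]}
    - {"jaw":0,"translation":[0,-4,-0.6],"rotation":[0,0,0]}
    - {"jaw":0,"translation":[0,-4,-0.6],"rotation":[0,0,0]}
    - {"jaw":0,"translation":[0,-4,-0.6],"rotation":[0,0,0]}
    - {"jaw":0,"translation":[0,0,0],"rotation":[0,0,0]}

```text
clock: 6.68
eef_pos: [581.3, -229.0, 139.3]
tool_rot: [0.555, -0.511, 0.447, -0.481]
wrist_force: [-0.5, 0.2, -0.4]
gripper_width: 0.0
```

```bash
cat > look.py <<'E'
import sys
from nxt import *
from h import *
k=sys.argv[1]
s=r.camera("scene");t=r.camera("top")
np.save("s_%s.npy"%k,s,allow_pickle=True);np.save("t_%s.npy"%k,t,allow_pickle=True)
def g(c,x0,y0,x1,y1,f):
    im=np.ascontiguousarray(c["frame"][y0:y1,x0:x1,::-1]).astype(float)
    im=np.clip(cv2.resize(255*(im/255)**.55,None,fx=f,fy=f,interpolation=cv2.INTER_NEAREST),0,255).astype(np.uint8)
    for i in range(0,x1-x0,4): cv2.putText(im,str(x0+i),(i*f,8),0,.3,(0,0,255))
    for i in range(0,y1-y0,2): cv2.putText(im,str(y0+i),(0,i*f+9),0,.3,(0,0,255))
    return im
cv2.imwrite("pics/p_%s.png"%k,np.hstack([g(s,266,115,314,163,10),g(t,340,160,366,208,10)]))
E
python3 look.py a
```

```text
6.675 q [-0.9  0.8  2.2  2.1  1.4 -1.5] x [ 581.3 -229.   139.3] F [-0.5  0.2 -0.4]
```

View pics/p_a.png

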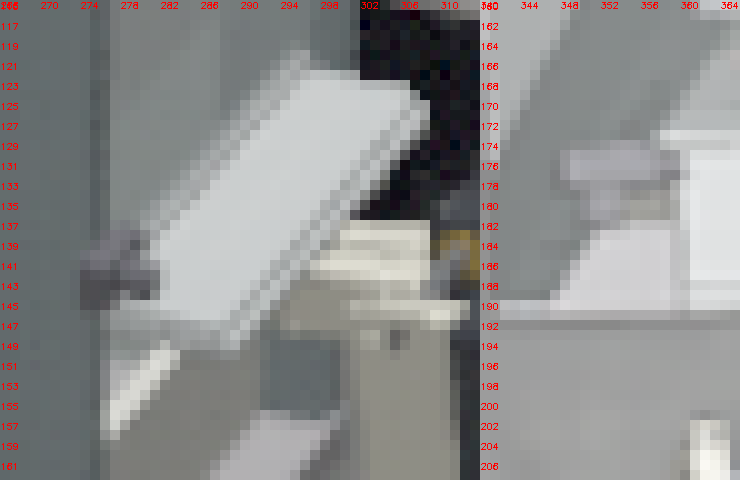

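Run:
```python
from h import *
np.set_printoptions(precision=1,suppress=True)
s=np.load("s_a.npy",allow_pickle=True).item();t=np.load("t_a.npy",allow_pickle=True).item()
for a,b in[((287.7,147),(359.3,187.3)),((277,144.5),(359.4,172.8))]: print(tri(s,a,t,b))
# lip FL predicted
for z in (143,155,160,165,170,183):
  for hx in(-46,-2): 
    p=np.array([632,-231,z])+hx*np.array([.9968,.0795,0])+88*np.array([-.0795,.9968,0]);print(z,hx,p,proj(s,p),proj(t,p))
```

```text
(array([ 581.1, -144.4,  162.7]), array([10.]))
(array([ 619.7, -145.2,  161.3]), array([46.5]))
143 -46 [ 579.2 -146.9  143. ] [287.7 152.5] [359.1 190.6]
143 -2 [ 623.  -143.4  143. ] [274.1 149.5] [358.  175.2]
155 -46 [ 579.2 -146.9  155. ] [287.9 148.9] [359.9 189.5]
155 -2 [ 623.  -143.4  155. ] [274.2 145.9] [358.8 174. ]
160 -46 [ 579.2 -146.9  160. ] [287.9 147.4] [360.3 189.1]
160 -2 [ 623.  -143.4  160. ] [274.2 144.4] [359.2 173.4]
165 -46 [ 579.2 -146.9  165. ] [288.  145.9] [360.6 188.6]
165 -2 [ 623.  -143.4  165. ] [274.2 142.9] [359.5 172.9]
170 -46 [ 579.2 -146.9  170. ] [288.  144.4] [361.  188.2]
170 -2 [ 623.  -143.4  170. ] [274.2 141.4] [359.9 172.4]
183 -46 [ 579.2 -146.9  183. ] [288.1 140.4] [361.9 186.9]
183 -2 [ 623.  -143.4  183. ] [274.3 137.5] [360.8 171. ]
```

Request:
play_rows:
  plan:
    - {"jaw":0,"translation":[0,-4,-0.6],"rotation":[0,0,0]}
    - {"jaw":0,"translation":[0,-4,-0.6],"rotation":[0,0,0]}
    - {"jaw":0,"translation":[0,-4,-0.6],"rotation":[0,0,0]}
    - {"jaw":0,"translation":[0,-4,-0.6],"rotation":[0,0,0]}
    - {"jaw":0,"translation":[0,0,0],"rotation":[0,0,0]}

```text
clock: 7.4
eef_pos: [581.1, -228.8, 155.4]
tool_rot: [0.555, -0.511, 0.447, -0.481]
wrist_force: [-0.5, 0.2, 0.1]
gripper_width: 0.01
```

```bash
python3 look.py b
```

```text
7.4 q [-0.9  0.8  2.2  2.1  1.3 -1.4] x [ 581.1 -228.8  155.4] F [-0.5  0.2  0.1]
```

View pics/p_b.png

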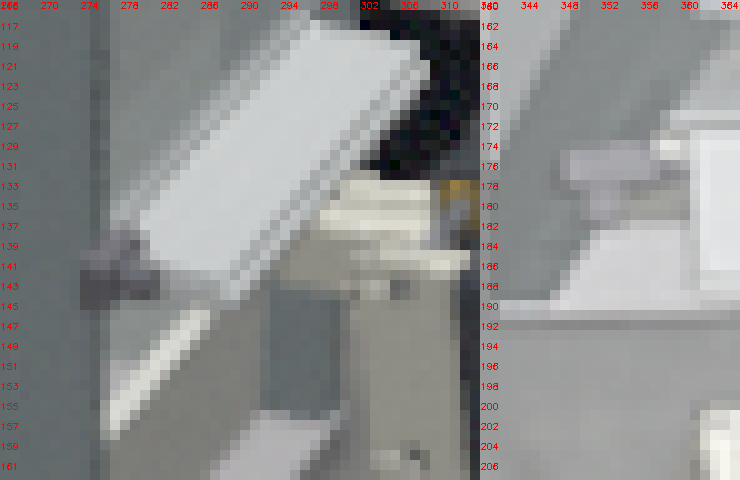

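Run:
```python
from h import *
L=[]
for f,cam in(("s.npy",0),("s_a.npy",0),("s_b.npy",0),("t.npy",1),("t_a.npy",1),("t_b.npy",1)):
    c=np.load(f,allow_pickle=True).item(); x0,y0=((272,133) if not cam else (345,170))
    im=np.ascontiguousarray(c["frame"][y0:y0+14,x0:x0+17,::-1]).astype(float)
    im=np.clip(cv2.resize(255*(im/255)**.8,None,fx=15,fy=18,interpolation=cv2.INTER_NEAREST),0,255).astype(np.uint8)
    for i in range(0,17,2): cv2.putText(im,str(x0+i),(i*15,8),0,.3,(0,0,255))
    for i in range(14): cv2.putText(im,str(y0+i),(0,i*18+12),0,.3,(0,0,255))
    L.append(im)
cv2.imwrite("pics/cmp.png",np.vstack([np.hstack(L[:3]),np.hstack(L[3:])]))
```

```text
(no output)
```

View pics/cmp.png

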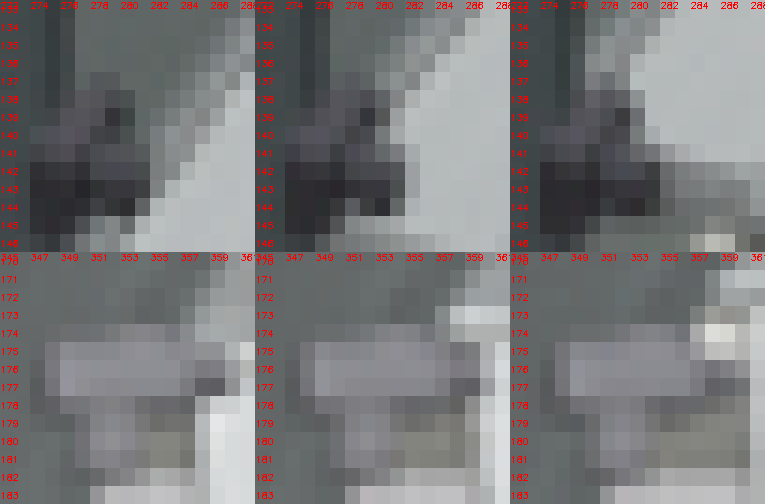

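Run:
```python
from h import *
np.set_printoptions(precision=1,suppress=True)
s=np.load("s_b.npy",allow_pickle=True).item();t=np.load("t_b.npy",allow_pickle=True).item()
for a,b in[((280,138.7),(359.8,176.4)),((280,139.3),(359.8,176.4)),((279.5,139),(359.3,176.2))]: print("tip",tri(s,a,t,b))
for a,b in[((288,141),(361,187)),((288,141.5),(360.5,186.7)),((307.5,118),(424,186.5))]: print("lip",tri(s,a,t,b))
# bright thin front-edge line: print column profiles
print(s["frame"][136:148,288].sum(1)//3, s["frame"][136:148,286].sum(1)//3)
print(t["frame"][183:194,370].sum(1)//3,t["frame"][183:194,410].sum(1)//3)
for z in (176,179,182):
  p=np.array([632,-231,z])+-46*np.array([.9968,.0795,0])+88*np.array([-.0795,.9968,0]);print(z,proj(s,p),proj(t,p))
```

```text
tip (array([ 605.1, -141.2,  185.2]), array([8.6]))
tip (array([ 605.5, -141.6,  183. ]), array([10.5]))
tip (array([ 605.9, -139.9,  184.6]), array([7.4]))
lip (array([ 578.8, -144.7,  182.3]), array([0.1]))
lip (array([ 579.1, -143.8,  181.2]), array([2.]))
lip (array([ 589.3, -309.7,  185.5]), array([1.3]))
[170 170 169 170 171 168 142 135 128  94  68  67] [172 172 168 169 169 171 130 105  94 103 157 135]
[203 206 209 201 183 188 171 132  97 102 111] [207 209 197 210 202 188 150  93 103 115 118]
176 [288.1 142.6] [361.4 187.6]
179 [288.1 141.6] [361.6 187.3]
182 [288.1 140.7] [361.8 187. ]
```

Request:
play_rows:
  plan:
    - {"jaw":0,"translation":[0,-2,-0.3],"rotation":[0,0,0]}
    - {"jaw":0,"translation":[0,-2,-0.3],"rotation":[0,0,0]}
    - {"jaw":0,"translation":[0,0,0],"rotation":[0,0,0]}

```text
clock: 7.88
eef_pos: [581.1, -229.1, 158.9]
tool_rot: [0.555, -0.511, 0.447, -0.48]
wrist_force: [1.8, -0.5, -2.5]
gripper_width: 0.004
```

```bash
python3 look.py c
```

```text
7.875 q [-0.9  0.8  2.2  2.1  1.3 -1.4] x [ 581.1 -229.1  158.9] F [ 1.8 -0.5 -2.5]
```

View pics/p_c.png

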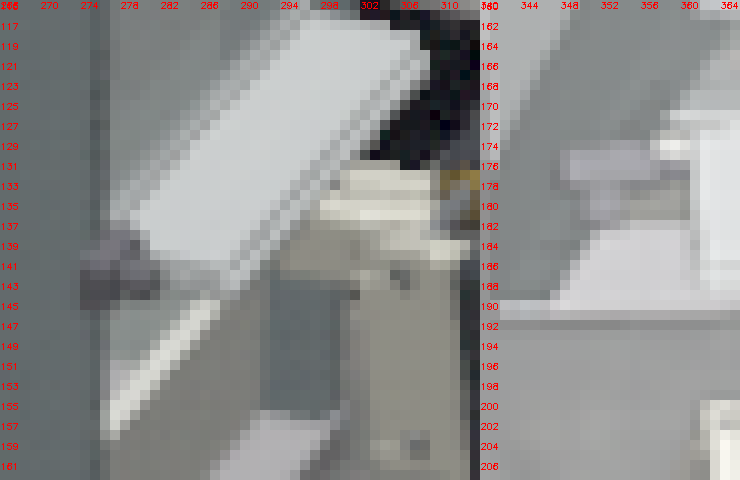

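Request:
play_rows:
  plan:
    - {"jaw":0,"translation":[0,5,0.7],"rotation":[0,0,0]}
    - {"jaw":0,"translation":[0,10,1.4],"rotation":[0,0,0]}
    - {"jaw":0,"translation":[0,10,1.4],"rotation":[0,0,0]}
    - {"jaw":0,"translation":[0,2.5,-18],"rotation":[0,0,0]}
    - {"jaw":0,"translation":[0,2.5,-18],"rotation":[0,0,0]}
    - {"jaw":0,"translation":[0,2.5,-18],"rotation":[0,0,0]}
    - {"jaw":0,"translation":[0,0,0],"rotation":[0,0,0]}

```text
clock: 8.85
eef_pos: [526.1, -233.9, 132.8]
tool_rot: [0.554, -0.512, 0.447, -0.48]
wrist_force: [0.4, -0.6, -0.4]
gripper_width: 0.0
```

```bash
python3 look.py d
python3 - <<'E'
from h import *
crop(r.camera("scene"),220,80,420,270,3,"sd.png")
E
```

```text
8.85 q [-1.1  0.9  2.3  2.   1.4 -1.6] x [ 526.1 -233.9  132.8] F [ 0.4 -0.6 -0.4]
```

View pics/p_d.png

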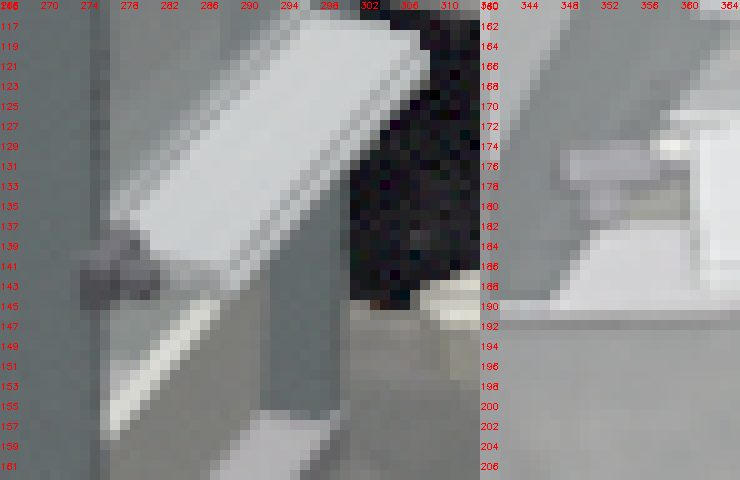

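View pics/sd.png

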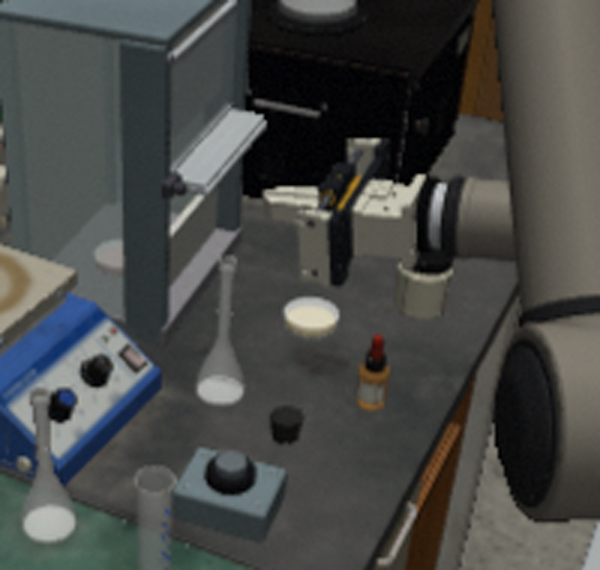

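Run:
```python
from nxt import *
from h import *
s=np.load("s_d.npy",allow_pickle=True).item();t=np.load("t_d.npy",allow_pickle=True).item()
for z in(176,180,184,188): 
  for hx,hy in((-25,121),(-20,91)):
    p=HO+hx*HX+hy*HY+[0,0,z]; print(z,hx,hy,proj(s,p),proj(t,p))
print(tri(s,(288,140.4),t,(361.2,187)))
# button: dark disc/housing
def g(c,x0,y0,x1,y1,f):
    im=np.ascontiguousarray(c["frame"][y0:y1,x0:x1,::-1]).astype(float)
    im=np.clip(cv2.resize(255*(im/255)**.6,None,fx=f,fy=f,interpolation=cv2.INTER_NEAREST),0,255).astype(np.uint8)
    for i in range(0,x1-x0,4): cv2.putText(im,str(x0+i),(i*f,8),0,.3,(0,0,255))
    for i in range(0,y1-y0,2): cv2.putText(im,str(y0+i),(0,i*f+9),0,.3,(0,0,255))
    return im
cv2.imwrite("pics/btn.png",np.hstack([g(s,275,225,317,260,9),g(t,260,223,295,258,9)]))
x,R=tgt(-105,8,270,8,-1)
q1,_=ik(x,R,q); print("up",q1,x)
for yaw in range(0,180,30):
    zt=np.array([0,0,-1.]);xt=np.array([np.cos(np.radians(yaw)),np.sin(np.radians(yaw)),0]);
    Rb=Ro.from_matrix(np.c_[xt,np.cross(zt,xt),zt])
    for RR in (Rb,Rb*Rz(np.pi)):
        S=iks(np.array([441,74,150.]),RR,20); print(yaw,[list(map(float,k.round(2))) for k in S])
```

```text
9.0 q [-1.   0.9  2.3  2.   1.4 -1.6] x [ 527.1 -233.4  133.3] F [ 0.8  0.3 -0.9]
176 -25 121 [277.  146.1] [348.6 180.3]
176 -20 91 [279.5 141.3] [359.6 178.2]
180 -25 121 [277.1 144.9] [348.8 179.9]
180 -20 91 [279.5 140. ] [359.9 177.8]
184 -25 121 [277.1 143.6] [349.  179.5]
184 -20 91 [279.5 138.8] [360.2 177.4]
188 -25 121 [277.1 142.4] [349.3 179.1]
188 -20 91 [279.5 137.6] [360.5 177. ]
(array([ 578.6, -144.8,  184.1]), array([0.]))
up [-1.   0.5  2.3  1.9  1.3 -1.2] [ 526.7 -231.4  270. ]
0 [[-0.01, 0.32, 1.87, -0.0, 0.95, -0.01]]
0 []
30 [[-0.01, 0.32, 1.87, 0.0, 0.95, -0.53]]
30 [[-0.01, 0.32, 1.87, -0.0, 0.95, 2.61]]
60 [[-0.01, 0.32, 1.87, 0.0, 0.95, -1.05]]
60 [[-0.01, 0.32, 1.87, -0.0, 0.95, 2.09]]
90 [[-0.01, 0.32, 1.87, -0.0, 0.95, -1.58]]
90 [[-0.01, 0.32, 1.87, -0.0, 0.95, 1.57]]
120 [[-0.01, 0.32, 1.87, -0.0, 0.95, -2.1]]
120 [[-0.01, 0.32, 1.87, -0.0, 0.95, 1.04]]
150 [[-0.01, 0.32, 1.87, 0.0, 0.95, -2.62]]
150 [[-0.01, 0.32, 1.87, -0.0, 0.95, 0.52]]
```

View pics/btn.png

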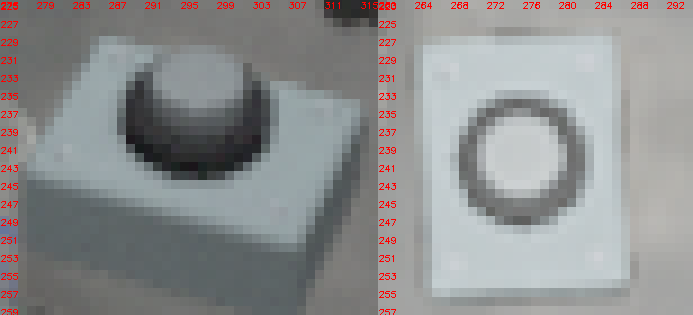

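Run:
```python
from nxt import *
from h import *
s=np.load("s_d.npy",allow_pickle=True).item();t=np.load("t_d.npy",allow_pickle=True).item()
for a,b in[((295.7,231.8),(274.7,239.8)),((295.7,232.3),(275,240)),((295.2,231.5),(274.7,239.5))]: print("btn",tri(s,a,t,b))
print("boxc",cast(t,(275.2,240.8),2,36))
c=fk(q,P);
u=np.array([0,0,140.]);print("up in tool",c[1].inv().apply(u))
q0,_=ik(c[0]+u,c[1],q)
x=np.array([441,73,180.]);R=Ro.from_matrix(np.c_[[1,0,0],[0,-1,0],[0,0,-1]])
q1,e=ik(x,R,[-.01,.3,1.8,0,.95,0]);print(q0,q1,e)
q[:]=q0;n=19;plan(q1,n)
for i in range(0,n+1,3):
    c=fk(q0+(q1-q0)*i/n,P);print("tip",c[0]+c[1].apply([0,0,25]),"wrist",c[0]-c[1].apply([0,0,293]))
```

```text
9.0 q [-1.   0.9  2.3  2.   1.4 -1.6] x [ 527.1 -233.4  133.3] F [ 0.8  0.3 -0.9]
btn (array([441.8,  78.7,  60.9]), array([0.4]))
btn (array([441.8,  78. ,  58.5]), array([0.9]))
btn (array([442.9,  78.9,  61.5]), array([1.]))
boxc [441.6  77.6  36. ]
up in tool [   0.6 -138.6  -19.4]
[-1.   0.5  2.3  1.9  1.3 -1.2] [-0.   0.3  1.8 -0.   1.  -0. ] 3.3640799799936036e-09
1 [ 537. -188.  268.] [-44.4   3.3  14.2] [-2.3 -7.5 -0.4]
2 [ 542. -144.  261.] [-41.8   4.6  14.6] [-2.7 -7.2 -0.7]
3 [ 541. -103.  253.] [-39.    5.6  14.8] [-3.1 -6.9 -0.9]
4 [537. -65. 244.] [-36.1   6.4  14.8] [-3.5 -6.5 -1.1]
5 [528. -30. 235.] [-33.1   6.9  14.6] [-3.9 -6.1 -1.4]
6 [517.   0. 225.] [-30.    7.3  14.1] [-4.2 -5.6 -1.6]
7 [504.  26. 214.] [-26.8   7.4  13.4] [-4.5 -5.1 -1.8]
8 [489.  47. 204.] [-23.6   7.3  12.4] [-4.8 -4.6 -2. ]
9 [475.  64. 194.] [-20.4   7.1  11.2] [-5.  -4.1 -2.2]
10 [460.  76. 185.] [-17.2   6.7   9.8] [-5.2 -3.5 -2.3]
11 [447.  84. 177.] [-14.    6.2   8.2] [-5.4 -2.9 -2.5]
12 [436.  89. 170.] [-10.9   5.7   6.4] [-5.5 -2.3 -2.6]
13 [428.  90. 165.] [-7.8  5.   4.4] [-5.6 -1.6 -2.7]
14 [422.  89. 161.] [-4.8  4.3  2.2] [-5.6 -1.  -2.7]
15 [419.  87. 160.] [-1.8  3.6 -0. ] [-5.6 -0.3 -2.8]
16 [420.  83. 161.] [ 1.2  2.9 -2.4] [-5.5  0.3 -2.8]
17 [424.  79. 165.] [ 4.1  2.2 -4.8] [-5.4  0.9 -2.8]
18 [431.  75. 171.] [ 6.9  1.6 -7.2] [-5.3  1.5 -2.8]
19 [441.  73. 180.] [ 9.7  1.  -9.7] [-5.1  2.1 -2.7]
tip [ 551.8 -231.5  269.9] wrist [ 237.8 -255.8  314. ]
tip [563.  -92.2 246.4] wrist [ 289.4 -229.6  332.6]
tip [532.3  16.5 213.7] wrist [ 337.4 -192.   353.8]
tip [482.8  81.6 178.6] wrist [ 378.9 -143.7  377.6]
tip [438.4 103.8 150. ] wrist [411.5 -86.  403.7]
tip [418.1  95.8 136.7] wrist [432.9 -20.9 432.1]
tip [430.1  77.6 146. ] wrist [441.3  49.1 462.5]
```

Request:
play_rows:
  plan:
    - {"jaw":0,"translation":[0.1,-42,-6],"rotation":[0,0,0]}
    - {"jaw":0,"translation":[0.1,-42,-6],"rotation":[0,0,0]}
    - {"jaw":0,"translation":[0.1,-42,-6],"rotation":[0,0,0]}
    - {"jaw":0,"translation":[0.1,-42,-6],"rotation":[0,0,0]}
    - {"jaw":0,"translation":[0,0,0],"rotation":[0,0,0]}
    - {"jaw":0,"translation":[0,0,0],"rotation":[0,0,0]}

```text
clock: 9.75
eef_pos: [526.5, -232.4, 303.0]
tool_rot: [0.555, -0.511, 0.447, -0.481]
wrist_force: [1.1, 0.3, 0.6]
gripper_width: 0.001
```

Run:
```python
from nxt import *
x=np.array([442,78.5,240.]);R=Ro.from_matrix(np.c_[[1,0,0],[0,-1,0],[0,0,-1]])
q1,e=ik(x,R,[-.01,.3,1.8,0,.95,0]);print(q,q1,e)
plan(q1,19)
```

```text
9.75 q [-1.   0.4  2.2  1.9  1.2 -1.1] x [ 526.5 -232.4  303. ] F [1.1 0.3 0.6]
[-1.   0.4  2.2  1.9  1.2 -1.1] [0.  0.2 1.7 0.  1.2 0. ] 7.713651939411648e-13
1 [ 537. -188.  300.] [-43.    1.1  14.7] [-2.  -7.4 -1. ]
2 [ 543. -146.  295.] [-40.6   2.1  15.1] [-2.4 -7.1 -1.2]
3 [ 544. -105.  289.] [-38.    2.9  15.2] [-2.8 -6.8 -1.3]
4 [541. -67. 282.] [-35.3   3.5  15.1] [-3.2 -6.5 -1.5]
5 [534. -33. 274.] [-32.5   3.9  14.8] [-3.5 -6.1 -1.7]
6 [524.  -2. 266.] [-29.6   4.2  14.2] [-3.9 -5.7 -1.8]
7 [512.  24. 257.] [-26.7   4.3  13.4] [-4.2 -5.3 -2. ]
8 [499.  46. 248.] [-23.7   4.4  12.4] [-4.5 -4.8 -2.1]
9 [485.  63. 240.] [-20.7   4.2  11.1] [-4.8 -4.3 -2.2]
10 [472.  77. 232.] [-17.7   4.    9.6] [-5.  -3.7 -2.4]
11 [459.  86. 225.] [-14.7   3.8   7.8] [-5.2 -3.2 -2.4]
12 [448.  92. 220.] [-11.8   3.5   5.9] [-5.4 -2.6 -2.5]
13 [439.  95. 216.] [-8.9  3.1  3.7] [-5.5 -2.  -2.5]
14 [433.  95. 213.] [-6.1  2.8  1.5] [-5.6 -1.3 -2.5]
15 [429.  93. 214.] [-3.4  2.5 -1. ] [-5.6 -0.7 -2.5]
16 [428.  89. 216.] [-0.7  2.2 -3.5] [-5.6 -0.1 -2.5]
17 [430.  86. 221.] [ 2.   2.  -6.1] [-5.6  0.6 -2.4]
18 [435.  82. 229.] [ 4.6  1.9 -8.7] [-5.5  1.2 -2.3]
19 [442.  78. 240.] [  7.1   1.9 -11.4] [-5.4  1.8 -2.1]
```

Request:
play_rows:
  plan:
    - {"jaw":0,"translation":[-43,1.1,14.7],"rotation":[-2,-7.4,-1]}
    - {"jaw":0,"translation":[-40.6,2.1,15.1],"rotation":[-2.4,-7.1,-1.2]}
    - {"jaw":0,"translation":[-38,2.9,15.2],"rotation":[-2.8,-6.8,-1.3]}
    - {"jaw":0,"translation":[-35.3,3.5,15.1],"rotation":[-3.2,-6.5,-1.5]}
    - {"jaw":0,"translation":[-32.5,3.9,14.8],"rotation":[-3.5,-6.1,-1.7]}
    - {"jaw":0,"translation":[-29.6,4.2,14.2],"rotation":[-3.9,-5.7,-1.8]}
    - {"jaw":0,"translation":[-26.7,4.3,13.4],"rotation":[-4.2,-5.3,-2]}
    - {"jaw":0,"translation":[-23.7,4.4,12.4],"rotation":[-4.5,-4.8,-2.1]}
    - {"jaw":0,"translation":[-20.7,4.2,11.1],"rotation":[-4.8,-4.3,-2.2]}
    - {"jaw":0,"translation":[-17.7,4,9.6],"rotation":[-5,-3.7,-2.4]}

```text
clock: 11.0
eef_pos: [471.3, 77.3, 230.4]
tool_rot: [0.891, -0.214, 0.047, -0.399]
wrist_force: [0.4, 0.7, 0.6]
gripper_width: 0.004
```

Request:
play_rows:
  plan:
    - {"jaw":0,"translation":[-14.7,3.8,7.8],"rotation":[-5.2,-3.2,-2.4]}
    - {"jaw":0,"translation":[-11.8,3.5,5.9],"rotation":[-5.4,-2.6,-2.5]}
    - {"jaw":0,"translation":[-8.9,3.1,3.7],"rotation":[-5.5,-2,-2.5]}
    - {"jaw":0,"translation":[-6.1,2.8,1.5],"rotation":[-5.6,-1.3,-2.5]}
    - {"jaw":0,"translation":[-3.4,2.5,-1],"rotation":[-5.6,-0.7,-2.5]}
    - {"jaw":0,"translation":[-0.7,2.2,-3.5],"rotation":[-5.6,-0.1,-2.5]}
    - {"jaw":0,"translation":[2,2,-6.1],"rotation":[-5.6,0.6,-2.4]}
    - {"jaw":0,"translation":[4.6,1.9,-8.7],"rotation":[-5.5,1.2,-2.3]}
    - {"jaw":0,"translation":[7.1,1.9,-11.4],"rotation":[-5.4,1.8,-2.1]}
    - {"jaw":0,"translation":[0,0,0],"rotation":[0,0,0]}

```text
clock: 12.25
eef_pos: [442.2, 79.3, 239.3]
tool_rot: [1.0, 0.0, -0.003, 0.0]
wrist_force: [-0.3, -0.4, -1.2]
gripper_width: 0.004
```

Run:
```python
from nxt import *
c=fk(q,P);R=Ro.from_matrix(np.c_[[1,0,0],[0,-1,0],[0,0,-1]])
print(c[1].as_matrix(),np.degrees((c[1].inv()*R).as_rotvec()),c[1].inv().apply(np.array([442,78.5,110])-c[0]))
```

```text
12.25 q [ 0.   0.2  1.7 -0.   1.2  0. ] x [442.2  79.3 239.3] F [-0.3 -0.4 -1.2]
[[ 1.  0. -0.]
 [ 0. -1. -0.]
 [-0.  0. -1.]] [0.  0.3 0. ] [  0.5   0.7 129.3]
```

Down to TCP z ≈ 105 (tips at 80), then look.

Request:
play_rows:
  plan:
    - {"jaw":0,"translation":[0.2,0.3,45],"rotation":[0,0,0]}
    - {"jaw":0,"translation":[0.2,0.3,45],"rotation":[0,0,0]}
    - {"jaw":0,"translation":[0.2,0.3,44],"rotation":[0,0,0]}
    - {"jaw":0,"translation":[0,0,0],"rotation":[0,0,0]}
    - {"jaw":0,"translation":[0,0,0],"rotation":[0,0,0]}

```text
clock: 12.88
eef_pos: [443.0, 76.8, 106.9]
tool_rot: [1.0, -0.002, -0.002, 0.0]
wrist_force: [0.8, -0.2, -0.5]
gripper_width: 0.006
```

Run:
```python
from nxt import *
from h import *
c=r.camera("scene");crop(c,225,165,385,285,5,"s6.png")
tip=fk(q,P)[0]-[0,0,25];print(tip,proj(c,tip),proj(r.camera("top"),tip))
```

```text
12.875 q [ 0.   0.4  1.9 -0.   0.8  0. ] x [443.   76.8 106.9] F [ 0.8 -0.2 -0.5]
[443.   76.8  81.9] [296.1 225. ] [275.2 238.3]
```

View pics/s6.png

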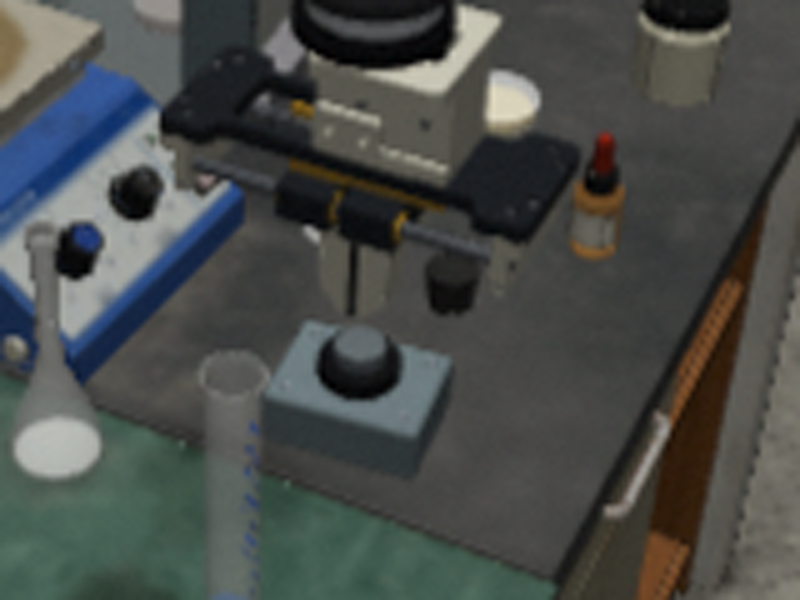

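Request:
play_rows:
  plan:
    - {"jaw":0,"translation":[0,-1.5,12],"rotation":[0,0,0]}
    - {"jaw":0,"translation":[0,0,4],"rotation":[0,0,0]}
    - {"jaw":0,"translation":[0,0,3],"rotation":[0,0,0]}
    - {"jaw":0,"translation":[0,0,0],"rotation":[0,0,0]}

```text
clock: 13.48
eef_pos: [442.5, 78.5, 87.2]
tool_rot: [1.0, -0.001, -0.002, 0.001]
wrist_force: [-0.6, 0.5, -0.4]
gripper_width: 0.007
```

Request:
play_rows:
  plan:
    - {"jaw":0,"translation":[0,0,3],"rotation":[0,0,0]}
    - {"jaw":0,"translation":[0,0,0],"rotation":[0,0,0]}

```text
clock: 13.72
eef_pos: [442.5, 78.4, 84.2]
tool_rot: [1.0, -0.001, -0.002, 0.001]
wrist_force: [-0.7, 0.4, -0.2]
gripper_width: 0.003
```

Request:
play_rows:
  plan:
    - {"jaw":0,"translation":[0,0,3],"rotation":[0,0,0]}
    - {"jaw":0,"translation":[0,0,0],"rotation":[0,0,0]}

```text
clock: 13.98
eef_pos: [442.8, 78.4, 81.4]
tool_rot: [1.0, -0.001, -0.001, 0.001]
wrist_force: [-0.3, 0.1, 1.8]
gripper_width: 0.006
```

Request:
play_rows:
  plan:
    - {"jaw":0,"translation":[0,0,3],"rotation":[0,0,0]}
    - {"jaw":0,"translation":[0,0,0],"rotation":[0,0,0]}

```text
clock: 14.22
eef_pos: [442.8, 78.4, 78.4]
tool_rot: [1.0, -0.001, -0.001, 0.001]
wrist_force: [0.5, -0.3, 3.8]
gripper_width: 0.004
```

Request:
play_rows:
  plan:
    - {"jaw":0,"translation":[0,0,2],"rotation":[0,0,0]}
    - {"jaw":0,"translation":[0,0,0],"rotation":[0,0,0]}

```text
clock: 14.48
eef_pos: [442.9, 78.4, 77.1]
tool_rot: [1.0, -0.001, -0.001, 0.001]
wrist_force: [-2.8, 0.6, 11.6]
gripper_width: 0.003
```

Request:
play_rows:
  plan:
    - {"jaw":0,"translation":[0,0,2],"rotation":[0,0,0]}
    - {"jaw":0,"translation":[0,0,0],"rotation":[0,0,0]}

```text
clock: 14.72
eef_pos: [443.0, 78.5, 76.7]
tool_rot: [1.0, -0.001, -0.001, 0.001]
wrist_force: [-7.3, 0.2, 32.4]
gripper_width: 0.004
```

Request:
play_rows:
  plan:
    - {"jaw":0,"translation":[0,0,-10],"rotation":[0,0,0]}
    - {"jaw":0,"translation":[0,0,-30],"rotation":[0,0,0]}
    - {"jaw":0,"translation":[0,0,-50],"rotation":[0,0,0]}
    - {"jaw":0,"translation":[0,0,-50],"rotation":[0,0,0]}
    - {"jaw":0,"translation":[0,0,0],"rotation":[0,0,0]}
    - {"jaw":0,"translation":[0,0,0],"rotation":[0,0,0]}

```text
clock: 15.48
eef_pos: [442.4, 78.6, 213.5]
tool_rot: [1.0, -0.001, -0.002, 0.001]
wrist_force: [-1.1, 0.3, -0.1]
gripper_width: 0.007
```

```bash
python3 look.py e
python3 - <<'E'
from h import *
crop(r.camera("scene"),220,60,410,270,2.8 and 3,"s7.png")
E
```

```text
15.475 q [ 0.   0.2  1.8 -0.   1.1  0. ] x [442.4  78.6 213.5] F [-1.1  0.3 -0.1]
```

View pics/p_e.png

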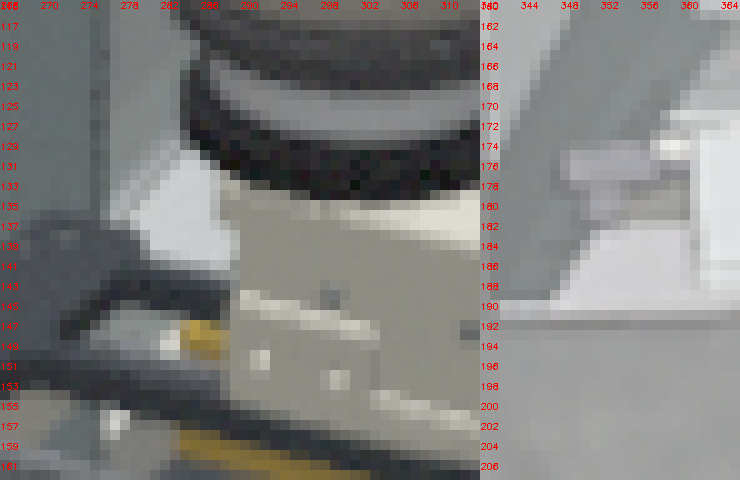

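View pics/s7.png

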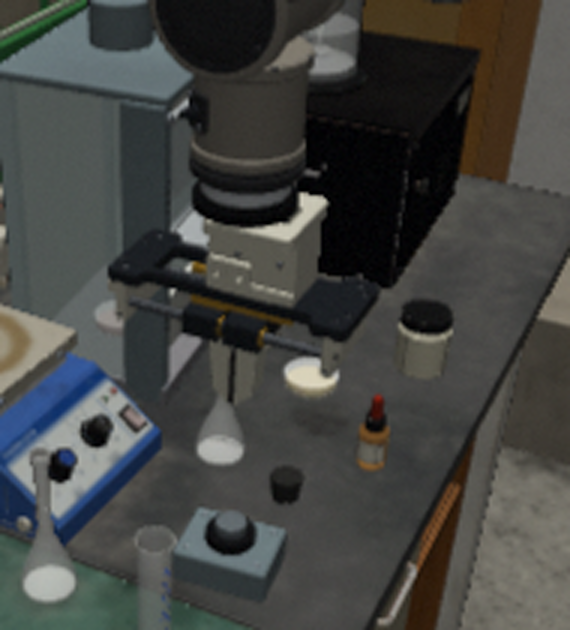

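```bash
python3 -c "
from cell import r
print(r.finish_job())"
```

```text
the job is handed in; nothing more can be done
None
```

The window is up at the pointer, the fan button has been pressed to its stop and released, and the job is handed in at about 15.5 s on the clock. The hand-in gives no verdict.

- **Window:** With the jaws shut and the fingers nearly level under the lip, I pushed it up about 40 mm. After I backed out, both views put the top of the lip at z ≈ 184 mm and the pointer tip at z ≈ 183–185 mm. The tip is only about one pixel across in the image (roughly 3 mm). My first rough reading of it was about 171 mm with a poor fit; closer crops corrected it.
- **Button:** I pressed the grey box's button until it stopped at about 77 mm TCP height. The force jumped from about 4 N to 32 N there, so it was fully down. In the last picture the fingers are clear and the button looks up.
- **Last checks:** The top view shows the lip and pointer unchanged since I set them; in the scene view the gripper covers most of the lip. The dish, jar, flask, dropper and bung stand where they were, and the part of the measuring cylinder in view looks unmoved. The wrist force reads about zero.

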